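# Load the core chamber, pin its lid and hold it shut

## Robot

A 6-joint arm with a two-finger parallel gripper is mounted at the origin on the work surface. World frame = base frame: x ahead of the robot, y to its left, z up, the work surface at z = 0. Lengths are in m, angles in rad, forces in N, time in s.
With the tool pointing down it reaches from about 0.375 to 0.975 m from the base axis. Payload 3.8 kg.
Tool frame: the origin (TCP) lies on the centre line of the jaws, within the pads' length; the fingertips stand 14 mm ahead of it and the grasp point (between the pads) lies 5 mm behind it; x points along the fingers, y is the direction in which the jaws open and shut, and the axes are right-handed (so a half turn about x gives the same grasp; the last joint's range is limited). The gripper opens to 85 mm and grips with 20 to 120 N. Pads are 22 mm wide; open, the fingers measure 114 mm over their backs; the gripper's body (76 mm by 85 mm) begins 54 mm behind the grasp point. The pads swing forward as they close: fully open they stand 13 mm farther back than shut.
Start: joints at [-0.037, 0.264, 1.604, -0, 1.274, -0.037], TCP at [0.675, -0, 0.245] pointing down, gripper open.
Joint ranges: [-2.63, 2.63], [-0.94, 2.18], [0.31, 2.57], [-1.31, 4.45], [0, 2.66], [-2.55, 2.55]. Speed limits (rad/s): [2.57, 2.57, 3.14, 3.14, 3.14, 3.14].

## Interface

Orientations are given as a rotation vector (axis times angle).
In Python, from workcell import bot gives the robot as it stands.
- The arm moves only by the shell command python3 -m creep 'ROWS' [FORCE]. ROWS is JSON, a list of rows, each an object with "grip": the finger opening in cm, from 0 to 8.54; "dp": the shift along the tool's x, y, z in cm, a list of three; "rotation": the turn, a rotation vector about the tool's x, y, z in rad, a list of three. A call has 1 to 5 rows; each row is the pose to reach, as a shift and turn from the pose commanded when the call began, along the tool's axes at that moment; what a row does not reach only later rows make up. A row lasts 1/12 s, in which the tool goes at most 41.7 mm and 7.16 degrees, less where a joint would pass 70% of its speed; a pose out of reach is approached as far as the arm can. A call with a gripper value outside its range is refused whole. The fingers move at their own pace and stop on an object; FORCE is the grip in N (left out, the last holds). Time passes only in rows, so rows that repeat a pose let the fingers close. It gives the time, the measured TCP pose, the force and the opening at its end, in the units of the state.
- bot.read_state(): the state, without advancing time (a new reading comes with each control period).
- bot.read_camera(name): name is "scene" or "side" or "wrist"; returns (picture, depth): 384x512x3 uint8, red, green, blue; 384x512 float32, m along the optical axis (not along the pixel's ray), 0 where there is no reading.
- bot.get_calibration(name): a dict with "fx", "fy", "cx", "cy" (pixels), "rvec" (rotation vector, rad) and "tvec" (3), from world to camera coordinates, as OpenCV has them. Camera axes: x right, y down, z forward; pixel columns grow to the right and rows downward; lengths in m; the calibration is good to about 2 mm. A picture is of the moment at which its call begins: read the wrist's pose just before it. get_calibration takes no time and is no camera call; for the wrist camera it gives the pose at the moment of the call.
- bot.finish_job(): hands the job in, once; it reports no verdict.
The state is a dict: "time": time; "q": joint angles; "joint_vel": joint speeds; "joint_torque": joint torques, N m; "tool_pos": TCP position; "tcp_rot": TCP orientation; "wrist_force": force on the tool from outside, world axes, zero at the start; "torque": the same for the moment, N m; "width": opening from 0.0 (shut) to 1.0 (fully open).
Only numpy, scipy, OpenCV 4.12 (cv2) and the standard library are available. Lean on these libraries where they do the work, as an engineer would, in place of code of your own. Each camera call takes 0.05 s, during which the arm holds its last target.

## Task

Get the vacuum chamber ready for pumping: lay the short rock core from its cradle on the bench on top of the two already in the chamber, bedded in the gap between them and parallel to them, then swing the lid shut and push the locking pin from the tool block down through the lug of the lid and the lug of the chamber. Finish with your hand still on the pin, pressing it firmly down so that its collar squeezes the lid right down onto the rubber seal, and do not let go: I will start the pump while you hold it. Leave the long core, the beaker and the tube rack where they are.

Things in the scene. Friction and masses are not known exactly. Their poses are not given: they have to be found in the camera images.
- chamber: Aluminium vacuum chamber, open-topped box fixed to the bench: 140 mm along its x, 150 mm along its y, 90 mm high, walls 12 mm. Origin: centre of its underside; z up, -x is its front (robot side), the lid is hinged along the top of the back (+x) wall. A lug 14 mm thick, top level with the rim, sticks out 30 mm from the front wall. A vacuum port sticks out 53 mm from the +y side, up to 77 mm high.
- chamber_gap (a point): Fixed point in the chamber, 63 mm above the bench, over its centre: where the centre of a core comes to lie that is bedded in the gap on top of the two lower cores. These lie along the chamber's y in V-grooves at x = -21 and +21 mm, their axes 31 mm and their tops 50 mm above the bench. Axes as the chamber's; the rim is 27 mm higher, the inner walls 58 mm away in x and 63 mm in y.
- chamber_hole (a point): Mouth of the hole in the chamber's lug, on its top face: 85 mm in front (-x) of the chamber's centre, 90 mm above the bench. Vertical through hole, 12 mm diameter, countersunk 2 mm, 14 mm deep. Axes as the chamber's.
- lid_angle (a joint): Angle of the lid in rad: 0 = shut tight; at the start it stands open at 1.58 to 1.72 (stop at 1.85). The hinge is stiff (0.5 N m): the lid, 0.4 kg, stays wherever it is left. A springy rubber seal meets it at about 0.026; let go there it stays at 0.015 to 0.027. Pressing down on its lug with 8 to 10 N brings it below 0.010, 13 N or more to 0; let go, it springs back up.
- lid: The lid. Origin: on the hinge axis, mid-width: 76 mm behind (+x) the chamber's centre, 90.5 mm above the bench; the axis runs along the chamber's y. The frame turns with the lid: at joint value 0 its axes are the chamber's. A plate 12 mm thick, 150 mm wide, on the +z side of the origin, reaching 146 mm along -x; from the middle of its front edge a lug 44 mm wide, 12 mm thick sticks out 30 mm (267 mm above the bench with the lid upright).
- lid_handle (a point): Middle of the bar of the lid's bridge handle: a steel rod 12 mm thick along y, 126 mm between its posts, on the lid's outer face; 80 mm from the hinge axis along the lid (-x of its origin) and 48 mm along its +z (free gap under the bar 30 mm). With the lid upright the bar is behind it as seen from the robot, low down: push the lid shut from behind near its free edge.
- lid_hole (a point): Mouth of the hole in the lid's lug, on its outer (upper when shut) face, 161 mm from the hinge axis, 102 mm above the bench when shut tight. 12 mm diameter, countersunk 2 mm. It lies over chamber_hole when the lid is shut. Axes as the lid's.
- pin: Locking pin, 85 mm long, 70 g, upright in the tool block at the start. Origin: the tip; z along the pin towards the knob. From the tip: taper 6 mm, steel shank 10 mm diameter to 45 mm, collar 26 mm diameter from 45 to 51 mm, black round knob 20 mm diameter from 51 to 85 mm. It does not lock by itself: only pressing it keeps the lid down. Fully home its tip is 57 mm above the bench.
- pin_tip (a point): The pin's tip (same point as its origin).
- pin_grip (a point): On the pin's axis, in the knob, 70 mm above its tip.
- tool_block: Wooden block 64 x 64 mm, 52 mm high, fixed to the bench; its place is one of three. Origin: centre of its underside. The pin stands in a hole in the middle of its top, collar resting on the block, tip 7 mm above the bench: lift it 50 mm to clear.
- core_top: The short rock core to be laid in the chamber: grey cylinder, 38 mm diameter, 60 mm long, 0.11 to 0.21 kg, lying level in the V-groove of cradle_a. Its x axis is the cylinder's axis.
- core_top_center (a point): Centre of the short core; 31 mm above the bench at the start.
- cradle_a: Black cradle fixed to the bench that carries the short core: 60 x 52 mm, V-groove along its x; nothing of it is higher than 18 mm, that is 13 mm below the core's axis. Origin: centre of its underside. Its place is one of three.
- core_low0_center (a point): Centre of the core in the chamber's front groove (38 mm diameter, 60 mm long, axis along the chamber's y).
- core_low1_center (a point): Centre of the core in the chamber's back groove (same size).
- core_long_center (a point): Bystander: centre of the long core (38 mm diameter, 90 mm long) lying in the other cradle, which is like cradle_a; leave it.
- beaker: Bystander: glass beaker, 68 mm diameter, 85 mm high. Origin: centre of its underside.
- tube_rack: Bystander: white rack with five red-capped tubes, 60 x 130 mm, 104 mm high to the caps. Origin: centre of its underside.

How it is judged:
On the way, in this order (a step that is already met when the one before it is completed fails the run):
1. the short core lies bedded in the gap on top of the two cores in the chamber, let go (x of core_top_center in the frame of chamber between -0.006 and 0.006 m and y of core_top_center in the frame of chamber between -0.015 and 0.015 m and z of core_top_center in the frame of chamber between 0.0587 and 0.0667 m and angle between the x axis of core_top and the y axis of chamber, either way round below 0.2 rad and x of core_low0_center in the frame of chamber between -0.026 and -0.016 m and y of core_low0_center in the frame of chamber between -0.015 and 0.015 m and z of each of core_low0_center, core_low1_center in the frame of chamber below 0.036 m and x of core_low1_center in the frame of chamber between 0.016 and 0.026 m and y of core_low1_center in the frame of chamber between -0.015 and 0.015 m and contact force between the fingers and core_top below 0.2 N), for 0.3 s.
2. the lid is swung shut onto its seal (value of joint lid_angle below 0.05 rad), for 0.2 s.
3. the pin goes down through both lugs (x of pin_tip in the frame of chamber_hole between -0.003 and 0.003 m and y of pin_tip in the frame of chamber_hole between -0.003 and 0.003 m and angle between pin's own z axis and vertical below 0.12 rad and z of pin_tip in the frame of chamber_hole below -0.02 m), for 0.1 s.
At the end, for the whole second after the job is handed in: Lid within 0.010 rad of shut, pin upright through both lugs (3 mm), tip 28 mm or more below the top of the chamber lug, collar pressing the lid lug with over 4 N, fingers on the pin; short core still bedded on the other two (6 mm, 4 mm in height, 15 mm endways), those in their grooves (value of joint lid_angle below 0.01 rad and x of pin_tip in the frame of chamber_hole between -0.003 and 0.003 m and y of pin_tip in the frame of chamber_hole between -0.003 and 0.003 m and angle between pin's own z axis and vertical below 0.12 rad and z of pin_tip in the frame of chamber_hole below -0.028 m and contact force between pin and lid above 4 N and contact force between the fingers and pin above 3 N and x of core_top_center in the frame of chamber between -0.006 and 0.006 m and y of core_top_center in the frame of chamber between -0.015 and 0.015 m and z of core_top_center in the frame of chamber between 0.0587 and 0.0667 m and angle between the x axis of core_top and the y axis of chamber, either way round below 0.2 rad and x of core_low0_center in the frame of chamber between -0.026 and -0.016 m and y of core_low0_center in the frame of chamber between -0.015 and 0.015 m and z of each of core_low0_center, core_low1_center in the frame of chamber below 0.036 m and x of core_low1_center in the frame of chamber between 0.016 and 0.026 m and y of core_low1_center in the frame of chamber between -0.015 and 0.015 m); the arm keeps its last pose, push and grip.
It fails at once if the long core is moved (distance of core_long_center from where it was at the start of the episode above 0.02 m).
It fails at once if the beaker is moved or tipped (distance of beaker from where it was at the start of the episode above 0.02 m or angle between beaker's own z axis and vertical above 0.3 rad).
It fails at once if the tube rack is moved or tipped (distance of tube_rack from where it was at the start of the episode above 0.02 m or angle between tube_rack's own z axis and vertical above 0.3 rad).
It also fails if it takes over 69 s, if anything falls off the work surface, if the arm or the gripper's body presses on something with over 40 N, if the wrist force passes 120 N, or if a joint passes its speed limit or range.

## Working session

There is one attempt and no reset: what is moved stays moved. The work goes in short steps, Python scripts to look and compute and a shell command to move; the robot and the scene stay as the last step left them, time stands still between calls to the robot, and variables do not carry over. Pictures are saved under pics/ and viewed, and the job is handed in when it is done.

```bash
ls; mkdir -p pics; python3 - <<'E'
from workcell import bot
import cv2,numpy as np
print(bot.read_state())
for n in ("scene","side","wrist"):
    c=bot.get_calibration(n);print(n,c)
    p,d=bot.read_camera(n)
    np.savez(f"pics/{n}0.npz",p=p,d=d,**{k:np.array(v) for k,v in c.items()})
    cv2.imwrite(f"pics/{n}0.png",p[:,:,::-1])
E
```

```text
pics
{'time': 0.0, 'q': array([-3.69062022e-02,  2.64741994e-01,  1.60538528e+00,  8.72955681e-06,
        1.27366776e+00, -3.68953839e-02]), 'joint_vel': array([-0.00030267,  0.00020909,  0.00132083, -0.00010224, -0.00036719,
       -0.00052755]), 'joint_torque': array([ 6.10465631e-04, -5.15121067e+01, -3.67308676e+01, -4.07824507e-05,
        1.31324201e-02,  1.46811578e-05]), 'tool_pos': array([6.74305632e-01, 2.23896551e-05, 2.43963397e-01]), 'tcp_rot': array([ 1.20823418,  1.21087959, -1.21078742]), 'wrist_force': array([-0.39001445, -0.28482716,  0.84763454]), 'torque': array([ 0.00490289,  0.00046352, -0.03382791]), 'width': 0.9982056122963832}
scene {'fx': 363.41720062354597, 'fy': 363.41720062354597, 'cx': 254.53974262288838, 'cy': 191.12984880690001, 'rvec': array([ 2.40142454,  0.67070078, -0.24863415]), 'tvec': array([-0.52526637, -0.14798789,  1.24534106])}
side {'fx': 438.56682192326383, 'fy': 438.56682192326383, 'cx': 254.61881661098525, 'cy': 193.9134958706237, 'rvec': array([ 2.11491622, -0.09050736,  0.04694494]), 'tvec': array([-0.61358422,  0.14105669,  1.12217412])}
wrist {'fx': 322.29147845608105, 'fy': 322.29147845608105, 'cx': 258.23355758626593, 'cy': 190.1984919453021, 'rvec': array([-2.85750722e+00, -8.80103845e-04,  2.87417483e-03]), 'tvec': array([-0.67370671, -0.03685468,  0.37929936])}
```

View pics/scene0.png

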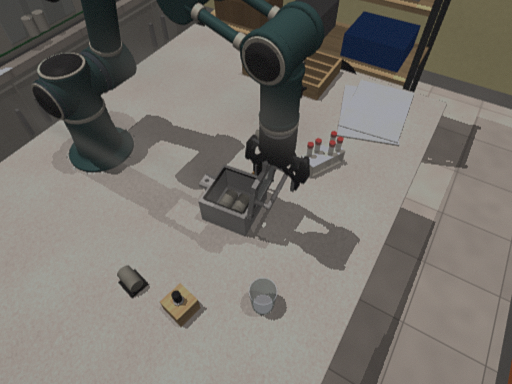

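View pics/side0.png

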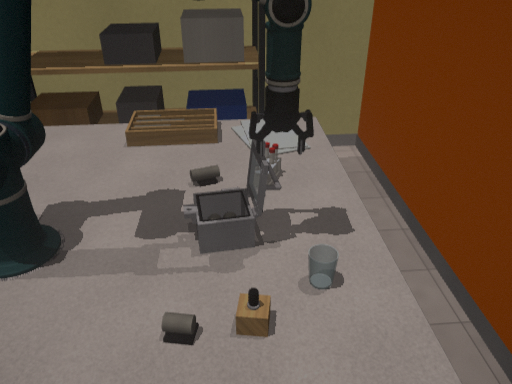

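View pics/wrist0.png

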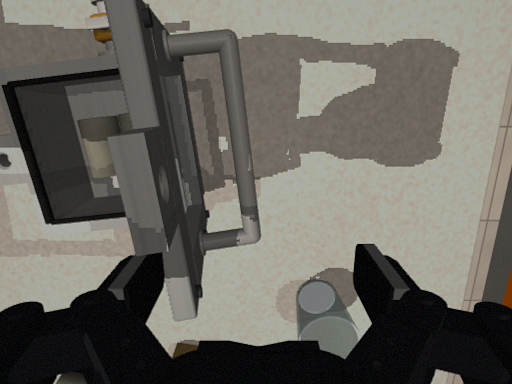

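```bash
cat > h.py <<'E'
import numpy as np,cv2
def load(f):
    z=np.load(f); return z['p'],z['d'],dict(K=(float(z['fx']),float(z['fy']),float(z['cx']),float(z['cy'])),R=cv2.Rodrigues(z['rvec'])[0],t=z['tvec'])
def snap(n,tag,save=True):
    from workcell import bot
    c=bot.get_calibration(n);p,d=bot.read_camera(n)
    np.savez(f"pics/{n}{tag}.npz",p=p,d=d,**{k:np.array(v) for k,v in c.items()})
    cv2.imwrite(f"pics/{n}{tag}.png",p[:,:,::-1])
    return load(f"pics/{n}{tag}.npz")
def cloud(d,c):
    fx,fy,cx,cy=c['K'];v,u=np.mgrid[:d.shape[0],:d.shape[1]]
    P=np.stack([(u-cx)/fx*d,(v-cy)/fy*d,d],-1)
    W=(P-c['t'])@c['R']; W[d==0]=np.nan
    return W
def ray(u,v,c,z):
    fx,fy,cx,cy=c['K'];o=-c['R'].T@c['t'];r=c['R'].T@np.array([(u-cx)/fx,(v-cy)/fy,1.])
    return o+r*(z-o[2])/r[2]
def proj(P,c):
    fx,fy,cx,cy=c['K'];q=np.atleast_2d(P)@c['R'].T+c['t'];return np.c_[q[:,0]/q[:,2]*fx+cx,q[:,1]/q[:,2]*fy+cy]
E
python3 - <<'E'
from h import *
import numpy as np
for n in ("scene","side"):
    p,d,c=load(f"pics/{n}0.npz");W=cloud(d,c)
    print(n,"cam",-c['R'].T@c['t'])
    ok=(W[...,2]>0.01)&(W[...,2]<0.3)&(W[...,0]>0.25)&(W[...,0]<1.0)&(abs(W[...,1])<0.6)
    k,l,s,ce=cv2.connectedComponentsWithStats(ok.astype(np.uint8))
    for i in range(1,k):
        if s[i,4]>60:
            q=W[l==i];r=cv2.minAreaRect((q[:,:2]*1000).astype(np.float32))
            print(s[i],q.min(0).round(3),q.max(0).round(3),'rect',np.round(r[0]),np.round(r[1]),r[2])
E
```

```text
scene cam [ 0.91949075 -0.47496073  0.88183252]
[ 289  131   56   61 1081] [ 0.621 -0.014  0.01 ] [0.75  0.383 0.3  ] rect [683. 183.] [115. 399.] 2.99578595161438
[ 198  151   90   83 3834] [ 0.431 -0.059  0.01 ] [0.711 0.13  0.3  ] rect [566.  42.] [273. 183.] 6.735016345977783
[117 266  26  27 426] [ 0.406 -0.334  0.01 ] [ 0.47  -0.287  0.051] rect [ 437. -311.] [39. 61.] 77.81084442138672
[248 278  30  37 684] [ 0.718 -0.219  0.011] [ 0.785 -0.151  0.085] rect [ 752. -185.] [67. 66.] 33.04988479614258
[160 283  40  43 928] [ 0.55  -0.334  0.01 ] [ 0.624 -0.26   0.092] rect [ 587. -297.] [64. 66.] 79.28851318359375
side cam [ 0.53915593 -0.93446633  0.7012424 ]
[296 128  18  26 205] [ 0.71  -0.017  0.01 ] [0.823 0.561 0.3  ] rect [784. 269.] [589.  39.] 79.26515197753906
[ 183  130   98  121 5246] [ 0.433 -0.062  0.01 ] [0.753 0.598 0.3  ] rect [593. 268.] [688. 249.] 81.75772857666016
[190 165  30  18 393] [0.434 0.282 0.01 ] [0.528 0.334 0.052] rect [482. 305.] [90. 41.] 17.251747131347656
[ 308  244   31   43 1083] [ 0.719 -0.22   0.01 ] [ 0.786 -0.152  0.087] rect [ 753. -186.] [67. 66.] 62.66828536987305
[ 236  287   35   47 1298] [ 0.551 -0.336  0.01 ] [ 0.625 -0.26   0.093] rect [ 588. -298.] [68. 64.] 78.8896484375
[162 312  34  29 780] [ 0.406 -0.339  0.01 ] [ 0.47  -0.295  0.052] rect [ 438. -316.] [43. 62.] 85.57093048095703
```

```bash
python3 - <<'E'
from h import *
from scipy.optimize import least_squares
for n in ("scene","side"):
    p,d,c=load(f"pics/{n}0.npz");W=cloud(d,c).reshape(-1,3)
    def sel(x0,x1,y0,y1,z0,z1):
        m=(W[:,0]>x0)&(W[:,0]<x1)&(W[:,1]>y0)&(W[:,1]<y1)&(W[:,2]>z0)&(W[:,2]<z1);return W[m]
    q=sel(.39,.49,-.35,-.27,.034,.06)
    # cylinder fit r=19 axis horizontal z0 free
    def f(s):
        x=(q-[0,s[0],s[1]]); dy=-(q[:,0]-.438)*np.sin(s[2])+(q[:,1]-s[0])*np.cos(s[2])
        return np.hypot(dy,q[:,2]-s[1])-.019
    r=least_squares(f,[-.313,.031,0.],loss='soft_l1',f_scale=.001)
    a=(q[:,0]-.438)*np.cos(r.x[2])+(q[:,1]-r.x[0])*np.sin(r.x[2])
    lo,hi=np.percentile(a,[.5,99.5]);mid=(lo+hi)/2
    print(n,"core fit y,z,yaw",r.x,"ext",lo,hi,"center",.438+mid*np.cos(r.x[2]),r.x[0]+mid*np.sin(r.x[2]), "topz",q[:,2].max())
    b=sel(.53,.65,-.35,-.24,.047,.0535);R=cv2.minAreaRect((b[:,:2]*1000).astype(np.float32));print(" block top",R,len(b),np.median(b[:,2]))
    k=sel(.53,.65,-.35,-.24,.063,.1)
    def g(s):return np.hypot(k[:,0]-s[0],k[:,1]-s[1])-.010
    m=k[:,2]<.088
    kk=k[m];r=least_squares(lambda s:np.hypot(kk[:,0]-s[0],kk[:,1]-s[1])-.010,[.588,-.297],loss='soft_l1',f_scale=.001);print(" knob",r.x,k[:,2].max(),len(kk))
    t=sel(.42,.65,-.1,.16,.085,.094);R=cv2.minAreaRect((t[:,:2]*1000).astype(np.float32));print(" rim",R,len(t),np.median(t[:,2]))
    np.save(f"pics/rim_{n}.npy",t)
E
```

```text
scene core fit y,z,yaw [-0.3105422   0.02813193 -0.21632982] ext -0.03054472745427265 0.029697458914269496 center 0.437586239875541 -0.31045127077937384 topz 0.05053816236479928
 block top ((587.3143920898438, -296.7397155761719), (64.13270568847656, 66.47294616699219), 79.30482482910156) 579 0.049768289841476326
 knob [ 0.58691784 -0.29634474] 0.09231895805518156 53
 rim ((517.9363403320312, 22.620018005371094), (172.52679443359375, 154.01966857910156), 6.889456272125244) 738 0.08812601154056249
side core fit y,z,yaw [-0.31033198  0.0299251  -0.2185618 ] ext -0.029286736169243287 0.030099021958425957 center 0.43839648087634364 -0.31042004718413396 topz 0.05179449748736021
 block top ((587.6966552734375, -297.69158935546875), (68.28199768066406, 63.89729309082031), 78.77780151367188) 595 0.05130147885504722
 knob [ 0.58784516 -0.29659911] 0.09289550370036748 100
 rim ((522.368408203125, 23.63153076171875), (178.04766845703125, 158.3791046142578), 7.37996244430542) 895 0.08964499321351503
```

```bash
python3 - <<'E'
import cv2
a=cv2.imread('pics/scene0.png')[150:250,190:310];b=cv2.imread('pics/side0.png')[170:260,170:290]
cv2.imwrite('pics/crop0.png',cv2.resize(a,None,fx=5,fy=5)); cv2.imwrite('pics/crop1.png',cv2.resize(b,None,fx=5,fy=5))
E
```

```text
(no output)
```

View pics/crop0.png

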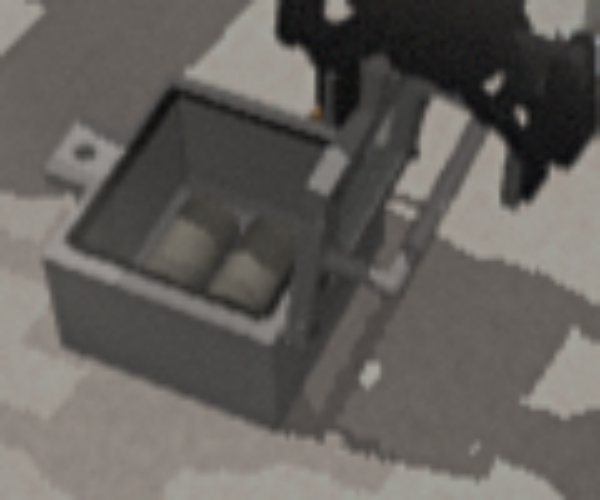

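View pics/crop1.png

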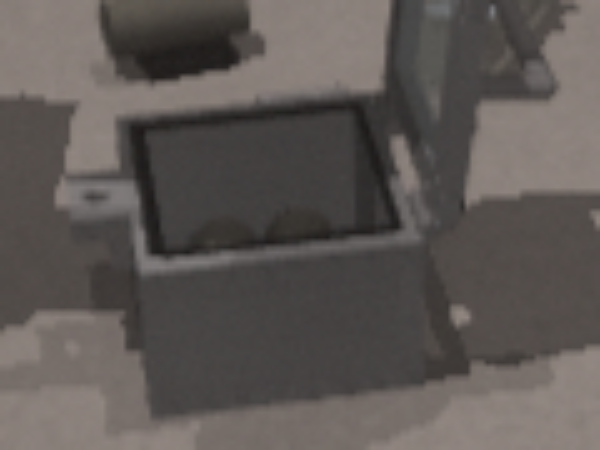

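```bash
python3 - <<'E'
from h import *
for n,u,v in (("scene",207,180.6),("side",189.2,209.2)):
    p,d,c=load(f"pics/{n}0.npz");print(n,"hole",ray(u,v,c,.09))
    t=np.load(f"pics/rim_{n}.npy")[:,:2]
    for deg in (6.5,7,7.5):
        a=np.radians(deg);ex=np.array([np.cos(a),np.sin(a)]);ey=np.array([-ex[1],ex[0]])
        X=t@ex;Y=t@ey
        lo=X.min()
        m=X<lo+.02; print(deg,"lug x",lo,"lug y",Y[m].min(),Y[m].max(), "box y",np.percentile(Y,[.5,99.5]),
        "y lo edge front/back", Y[(X<lo+.07)&(X>lo+.035)].min(),Y[X>lo+.13].min())
        hist=np.histogram(X,np.arange(lo,lo+.19,.004))[0];print(hist)
E
```

```text
scene hole [0.45108031 0.01274685 0.09      ]
6.5 lug x 0.4308556861383901 lug y -0.05874100740210827 -0.013735460742222077 box y [-0.11222155  0.03954836] y lo edge front/back -0.112111205644678 -0.1126862402153415
[15 16 19 12 12 19 11 31 56 39 69 28 14 15 12 13 14 10 18 11 15 13 12 17
 14 13 14 16 13 14 14 14 13 13 14 11  8  8  9 15 23 15  5  1  0  0  0]
7 lug x 0.43058355578250757 lug y -0.06253105683621239 -0.017575298087507858 box y [-0.11692141  0.03524409] y lo edge front/back -0.11634107123591722 -0.11781487768705717
[15 16 19 13 12 18 11 33 52 44 61 33 15 14 13 11 17 10 16 12 15 13 13 16
 13 14 15 18 10 14 14 15 12 13 13 12  8  8  8 15 24 15  4  1  0  0  0]
7.5 lug x 0.43027863482178025 lug y -0.06632717060485555 -0.021400901846318095 box y [-0.12182036  0.0307253 ] y lo edge front/back -0.12056207700414905 -0.12293454309969812
[16 14 21 12 12 18 11 33 53 44 64 32 11 14 14 14 15 10 14 15 13 13 13 16
 14 14 15 16 12 14 13 14 14 14 13 13  6  9  9 17 23 11  5  0  0  0  0]
side hole [0.44991116 0.00890914 0.09      ]
6.5 lug x 0.4326400858524214 lug y -0.05869655259424058 -0.01
[... 186 characters left out ...]
5 16 15 14 13 16 13 14 13 13 14 15 12 13 14 50 41 52 41 16  8  0  0]
7 lug x 0.43231888329118806 lug y -0.06258896082508428 -0.014953084862448082 box y [-0.1182552   0.03585786] y lo edge front/back -0.11845358904064814 -0.11871701434935264
[18 16 19 11 17 16 16 41 51 45 41 13 15 16 14 15 14 13 15 15 13 16 13 15
 14 17 14 15 14 14 13 16 13 12 13 15 12 14 14 51 41 51 39 17  8  0  0]
7.5 lug x 0.4319647579732015 lug y -0.06647674267913849 -0.01878374994057398 box y [-0.12285728  0.03118247] y lo edge front/back -0.12278352629105238 -0.12395485640153536
[18 16 19 12 16 17 15 41 52 45 40 14 14 17 14 15 14 13 15 16 13 13 13 16
 15 17 15 12 16 13 16 11 15 13 12 15 14 12 15 51 44 47 39 18  7  0  0]
```

```bash
cat >> h.py <<'E'
from scipy.spatial.transform import Rotation as Ro
def goal(pos,yaw,tilt=None):
    """delta in tool axes to TCP pos, tool pointing down, tool y along yaw (mod pi chosen by caller)"""
    from workcell import bot
    s=bot.read_state();R=Ro.from_rotvec(s['tcp_rot'])
    x=np.array([0,0,-1.]);y=np.array([np.cos(yaw),np.sin(yaw),0]);T=Ro.from_matrix(np.c_[x,y,np.cross(x,y)])
    if tilt is not None: T=Ro.from_rotvec(tilt)*T
    print("t",round(s['time'],2),"pos",s['tool_pos'].round(4),"q",s['q'].round(2),"F",s['wrist_force'].round(1),"w",round(s['width'],3))
    m=R.as_matrix();print("tool y yaw",round(np.arctan2(m[1,1],m[0,1]),4),"x ax",m[:,0].round(3))
    print("dp cm",(R.inv().apply(np.array(pos)-s['tool_pos'])*100).round(2),"rot",(R.inv()*T).as_rotvec().round(3))
E
python3 - <<'E'
from h import *
goal((.62,-.2,.245),1.354-np.pi)
goal((.62,-.2,.245),1.354)
E
```

```text
t 0.15 pos [0.6744 0.     0.2442] q [-0.04  0.26  1.61  0.    1.27 -0.04] F [ 0.2  0.5 -0.2] w 1.001
tool y yaw -0.0 x ax [-0.002  0.    -1.   ]
dp cm [-0.07 -5.44 20.  ] rot [1.788e+00 2.000e-03 1.000e-03]
t 0.15 pos [0.6744 0.     0.2442] q [-0.04  0.26  1.61  0.    1.27 -0.04] F [ 0.2  0.5 -0.2] w 1.001
tool y yaw -0.0 x ax [-0.002  0.    -1.   ]
dp cm [-0.07 -5.44 20.  ] rot [-1.354e+00 -1.000e-03  1.000e-03]
```

```bash
python3 -m creep '[{"grip":6.5,"dp":[0,0,4],"rotation":[-0.12,0,0]},{"grip":6.5,"dp":[0,0,8],"rotation":[-0.24,0,0]},{"grip":6.5,"dp":[0,-1,12],"rotation":[-0.36,0,0]},{"grip":6.5,"dp":[0,-3,16],"rotation":[-0.48,0,0]},{"grip":6.5,"dp":[0,-6,19],"rotation":[-0.6,0,0]}]'; python3 - <<'E'
from h import *
goal((.438,-.3104,.12),1.354)
E
```

```text
time: 0.57
tool_pos: [0.6179, -0.1899, 0.2446]
tcp_rot: [0.752, 1.436, -0.753]
wrist_force: [-0.0, -0.8, 0.6]
width: 0.76
t 0.57 pos [ 0.6179 -0.1899  0.2446] q [-0.34  0.21  1.67 -0.    1.26 -0.94] F [-0.  -0.8  0.6] w 0.76
tool y yaw 0.6059 x ax [ 0.    -0.001 -1.   ]
dp cm [ 12.46 -21.65  -0.35] rot [-0.748  0.001  0.   ]
```

```bash
python3 -m creep '[{"grip":6.5,"dp":[0,-4,0],"rotation":[-0.12,0,0]},{"grip":6.5,"dp":[0,-8,0],"rotation":[-0.24,0,0]},{"grip":6.5,"dp":[0,-12,0],"rotation":[-0.36,0,0]},{"grip":6.5,"dp":[2,-16,0],"rotation":[-0.48,0,0]},{"grip":6.5,"dp":[4,-20,-0.2],"rotation":[-0.6,0,0]}]'; python3 -m creep '[{"grip":6.5,"dp":[2,-1.6,-0.2],"rotation":[-0.12,0,0]},{"grip":6.5,"dp":[4,-1.6,-0.2],"rotation":[-0.12,0,0]}]'; python3 - <<'E'
from h import *
p,d,c=snap("wrist","1")
goal((.438,-.3104,.035),1.354)
E
```

```text
time: 0.98
tool_pos: [0.4553, -0.2974, 0.2091]
tcp_rot: [0.285, 1.548, -0.288]
wrist_force: [-0.3, -0.6, -0.6]
width: 0.761
time: 1.15
tool_pos: [0.4457, -0.3123, 0.1675]
tcp_rot: [0.194, 1.562, -0.197]
wrist_force: [0.8, 0.6, -0.2]
width: 0.757
t 1.2 pos [ 0.4444 -0.3095  0.1627] q [-0.65  0.08  1.97 -0.    1.09 -1.97] F [-1.3  1.3 -2.7] w 0.76
tool y yaw 1.3176 x ax [-0.006  0.004 -1.   ]
dp cm [12.77 -0.28 -0.52] rot [-0.036 -0.006 -0.003]
```

View pics/wrist1.png

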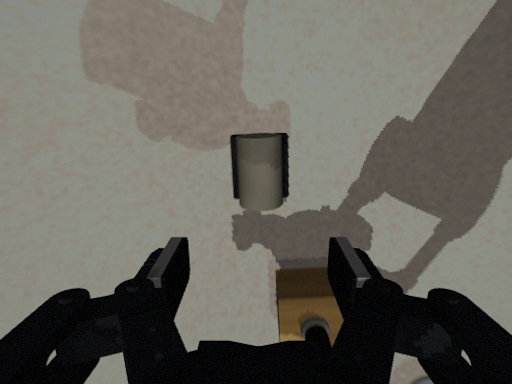

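```bash
python3 -m creep '[{"grip":6.5,"dp":[3,-0.3,-0.5],"rotation":[-0.036,0,0]},{"grip":6.5,"dp":[6,-0.3,-0.5],"rotation":[-0.036,0,0]},{"grip":6.5,"dp":[8,-0.3,-0.5],"rotation":[-0.036,0,0]},{"grip":6.5,"dp":[8,-0.3,-0.5],"rotation":[-0.036,0,0]}]'; python3 - <<'E'
from h import *
p,d,c=load("pics/wrist1.npz");W=cloud(d,c).reshape(-1,3)
q=W[(W[:,0]>.39)&(W[:,0]<.49)&(W[:,1]>-.35)&(W[:,1]<-.27)&(W[:,2]>.034)&(W[:,2]<.06)]
r=cv2.minAreaRect((q[:,:2]*1000).astype(np.float32));print(r,len(q),q[:,2].max())
goal((.438,-.3104,.035),1.354)
E
```

```text
time: 1.53
tool_pos: [0.4396, -0.3088, 0.0834]
tcp_rot: [0.173, 1.572, -0.165]
wrist_force: [-1.1, 0.8, -0.1]
width: 0.759
((435.4197692871094, -309.1446838378906), (37.61117935180664, 60.16242218017578), 77.8873062133789) 3326 0.051885354012420365
t 1.53 pos [ 0.4396 -0.3088  0.0834] q [-0.66  0.17  2.04  0.    0.94 -2.01] F [-1.1  0.8 -0.1] w 0.759
tool y yaw 1.3557 x ax [-0.007  0.006 -1.   ]
dp cm [ 4.84 -0.21 -0.09] rot [ 0.002 -0.009 -0.004]
```

```bash
python3 -m creep '[{"grip":6.5,"dp":[3,-0.2,0],"rotation":[0,-0.009,-0.004]},{"grip":6.5,"dp":[4.8,-0.2,0],"rotation":[0,-0.009,-0.004]},{"grip":6.5,"dp":[4.8,-0.2,0],"rotation":[0,-0.009,-0.004]},{"grip":3,"dp":[4.8,-0.2,0],"rotation":[0,-0.009,-0.004]},{"grip":3,"dp":[4.8,-0.2,0],"rotation":[0,-0.009,-0.004]}]' 50; python3 -m creep '[{"grip":3,"dp":[0,0,0],"rotation":[0,0,0]},{"grip":3,"dp":[0,0,0],"rotation":[0,0,0]},{"grip":3,"dp":[0,0,0],"rotation":[0,0,0]},{"grip":3,"dp":[0,0,0],"rotation":[0,0,0]}]'; python3 - <<'E'
from h import *
p,d,c=snap("side","2");p,d,c=snap("wrist","2")
goal((.438,-.3104,.2),1.354)
E
```

```text
time: 1.95
tool_pos: [0.4438, -0.3138, 0.042]
tcp_rot: [0.165, 1.554, -0.173]
wrist_force: [3.0, 22.1, 14.4]
width: 0.488
time: 2.28
tool_pos: [0.4443, -0.3115, 0.0429]
tcp_rot: [0.169, 1.553, -0.171]
wrist_force: [1.8, 11.2, 6.9]
width: 0.42
t 2.38 pos [ 0.4443 -0.3115  0.0429] q [-0.66  0.22  2.07  0.01  0.84 -2.02] F [ 2.3 11.   6.9] w 0.421
tool y yaw 1.3544 x ax [ 0.011 -0.003 -1.   ]
dp cm [-15.72  -0.03  -0.46] rot [0.    0.011 0.   ]
```

View pics/side2.png

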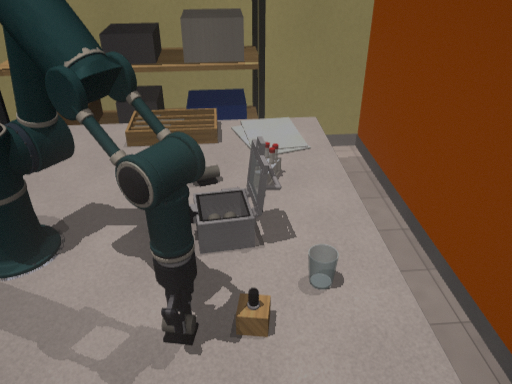

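View pics/wrist2.png

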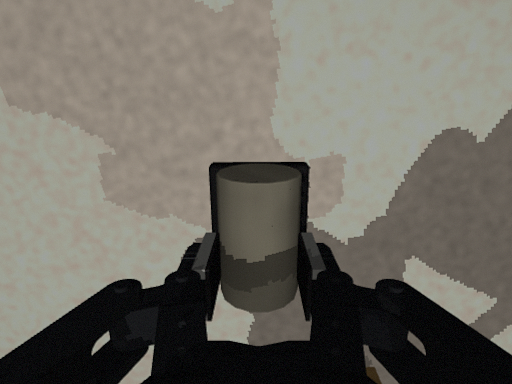

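```bash
python3 -m creep '[{"grip":6,"dp":[0,0,0],"rotation":[0,0,0]},{"grip":6,"dp":[0,0,0],"rotation":[0,0,0]},{"grip":6,"dp":[0,0,0],"rotation":[0,0,0]},{"grip":6,"dp":[0,0,0],"rotation":[0,0,0]}]'; python3 - <<'E'
from h import *
goal((.438,-.3104,.029),1.354)
E
```

```text
time: 2.72
tool_pos: [0.443, -0.3143, 0.0411]
tcp_rot: [0.164, 1.554, -0.173]
wrist_force: [-0.4, 0.0, -0.5]
width: 0.706
t 2.72 pos [ 0.443  -0.3143  0.0411] q [-0.66  0.23  2.07  0.    0.84 -2.02] F [-0.4  0.  -0.5] w 0.706
tool y yaw 1.3559 x ax [ 0.009 -0.007 -1.   ]
dp cm [ 1.2   0.28 -0.58] rot [0.002 0.011 0.005]
```

```bash
python3 -m creep '[{"grip":6,"dp":[0.6,0.28,-0.6],"rotation":[0,0.011,0.005]},{"grip":6,"dp":[1.2,0.28,-0.6],"rotation":[0,0.011,0.005]},{"grip":6,"dp":[1.2,0.28,-0.6],"rotation":[0,0.011,0.005]},{"grip":6,"dp":[1.2,0.28,-0.6],"rotation":[0,0.011,0.005]}]'; python3 - <<'E'
from h import *
p,d,c=snap("wrist","3");
W=cloud(d,c).reshape(-1,3)
q=W[(W[:,0]>.39)&(W[:,0]<.49)&(W[:,1]>-.35)&(W[:,1]<-.27)&(W[:,2]>.034)&(W[:,2]<.055)]
r=cv2.minAreaRect((q[:,:2]*1000).astype(np.float32));print(r,len(q),q[:,2].max())
goal((.438,-.3104,.029),1.354)
E
```

```text
time: 3.05
tool_pos: [0.4363, -0.3091, 0.0269]
tcp_rot: [0.171, 1.568, -0.167]
wrist_force: [-0.0, 1.0, -0.3]
width: 0.701
((435.1396789550781, -309.1492919921875), (68.01144409179688, 67.15121459960938), 30.93475341796875) 14739 0.054995860729790846
t 3.1 pos [ 0.4367 -0.3094  0.0273] q [-0.66  0.24  2.08  0.    0.82 -2.02] F [-0.4 -0.8  0.3] w 0.702
tool y yaw 1.3558 x ax [-0.003  0.002 -1.   ]
dp cm [-0.17 -0.07  0.15] rot [ 0.002 -0.003 -0.002]
```

View pics/wrist3.png

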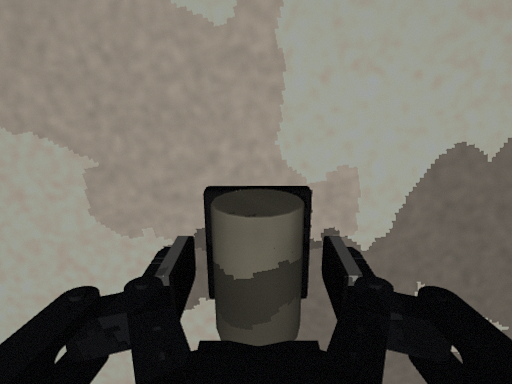

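```bash
python3 -m creep '[{"grip":3,"dp":[-0.2,0,0],"rotation":[0,0,0]},{"grip":3,"dp":[-0.2,0,0],"rotation":[0,0,0]},{"grip":3,"dp":[-0.2,0,0],"rotation":[0,0,0]},{"grip":3,"dp":[-0.2,0,0],"rotation":[0,0,0]},{"grip":3,"dp":[-0.2,0,0],"rotation":[0,0,0]}]' 50;python3 -m creep '[{"grip":3,"dp":[0,0,0],"rotation":[0,0,0]},{"grip":3,"dp":[0,0,0],"rotation":[0,0,0]},{"grip":3,"dp":[0,0,0],"rotation":[0,0,0]}]'; python3 - <<'E'
from h import *
p,d,c=snap("wrist","4");
goal((.438,-.3104,.2),1.354)
E
```

```text
time: 3.52
tool_pos: [0.4376, -0.3098, 0.0306]
tcp_rot: [0.169, 1.565, -0.168]
wrist_force: [-0.8, 0.7, 5.4]
width: 0.425
time: 3.77
tool_pos: [0.4376, -0.3098, 0.0306]
tcp_rot: [0.169, 1.565, -0.168]
wrist_force: [-0.1, 0.3, 5.2]
width: 0.43
t 3.82 pos [ 0.4376 -0.3098  0.0306] q [-0.66  0.24  2.08  0.    0.83 -2.02] F [-1.4  1.8  5.2] w 0.427
tool y yaw 1.3561 x ax [-0.001  0.001 -1.   ]
dp cm [-16.94  -0.04   0.03] rot [ 0.002 -0.001 -0.001]
```

View pics/wrist4.png

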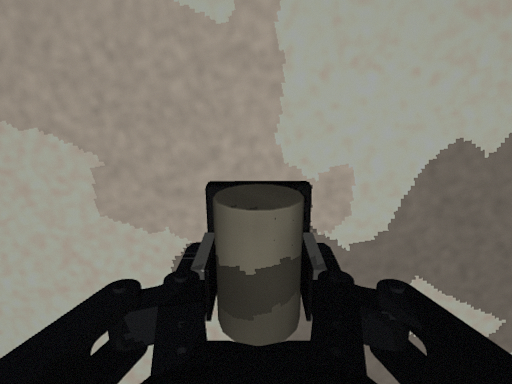

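```bash
python3 -m creep '[{"grip":3,"dp":[-3,0,0],"rotation":[0,0,0]},{"grip":3,"dp":[-7,0,0],"rotation":[0,0,0]},{"grip":3,"dp":[-11,0,0],"rotation":[0.12,0,0]},{"grip":3,"dp":[-15,0,0],"rotation":[0.24,0,0]},{"grip":3,"dp":[-17,0,0],"rotation":[0.36,0,0]}]'; python3 -m creep '[{"grip":3,"dp":[0,0,0],"rotation":[0.12,0,0]},{"grip":3,"dp":[0,0,0],"rotation":[0.12,0,0]}]';python3 - <<'E'
from h import *
goal((.50,-.02,.20),.12)
E
```

```text
time: 4.23
tool_pos: [0.4392, -0.3113, 0.205]
tcp_rot: [0.453, 1.518, -0.456]
wrist_force: [0.2, 0.5, -1.0]
width: 0.427
time: 4.4
tool_pos: [0.4384, -0.3107, 0.2019]
tcp_rot: [0.545, 1.499, -0.546]
wrist_force: [0.1, -0.7, -2.7]
width: 0.428
t 4.4 pos [ 0.4384 -0.3107  0.2019] q [-0.66  0.03  1.95 -0.    1.16 -1.54] F [ 0.1 -0.7 -2.7] w 0.428
tool y yaw 0.8731 x ax [ 0.001 -0.001 -1.   ]
dp cm [  0.16  26.23 -13.95] rot [ 0.753  0.002 -0.001]
```

```bash
python3 -m creep '[{"grip":3,"dp":[0,3.5,-1.9],"rotation":[0.12,0,0]},{"grip":3,"dp":[0,7,-3.7],"rotation":[0.24,0,0]},{"grip":3,"dp":[0,10.5,-5.6],"rotation":[0.36,0,0]},{"grip":3,"dp":[0,14,-7.4],"rotation":[0.48,0,0]},{"grip":3,"dp":[0,17.5,-9.3],"rotation":[0.6,0,0]}]'; python3 - <<'E'
from h import *
goal((.50,-.03,.20),.12)
E
```

```text
time: 4.82
tool_pos: [0.4748, -0.1245, 0.1979]
tcp_rot: [0.978, 1.345, -0.98]
wrist_force: [1.1, -0.4, -3.1]
width: 0.429
t 4.82 pos [ 0.4748 -0.1245  0.1979] q [-0.31 -0.05  2.04  0.    1.16 -0.62] F [ 1.1 -0.4 -3.1] w 0.429
tool y yaw 0.3092 x ax [-0.005  0.002 -1.   ]
dp cm [-0.2   5.27 -8.24] rot [ 0.189 -0.003  0.004]
```

```bash
python3 -m creep '[{"grip":3,"dp":[0,2,-3],"rotation":[0.12,0,0]},{"grip":3,"dp":[0,4,-6],"rotation":[0.153,0,0]},{"grip":3,"dp":[-0.2,5,-8],"rotation":[0.153,0,0]},{"grip":3,"dp":[-0.2,5,-8],"rotation":[0.153,0,0]},{"grip":3,"dp":[-0.2,5,-8],"rotation":[0.153,0,0]}]'; python3 - <<'E'
from h import *
p,d,c=snap("wrist","5");
goal((.532,.0245,.15),.12)
E
```

```text
time: 5.23
tool_pos: [0.4982, -0.0338, 0.2004]
tcp_rot: [1.086, 1.287, -1.09]
wrist_force: [-0.8, -0.9, -2.4]
width: 0.427
t 5.28 pos [ 0.4981 -0.0347  0.2005] q [-0.12 -0.03  2.02  0.    1.16 -0.28] F [ 0.1  0.2 -3. ] w 0.426
tool y yaw 0.1624 x ax [-0.005  0.001 -1.   ]
dp cm [ 5.04  4.32 -5.29] rot [ 0.042 -0.002  0.005]
```

View pics/wrist5.png

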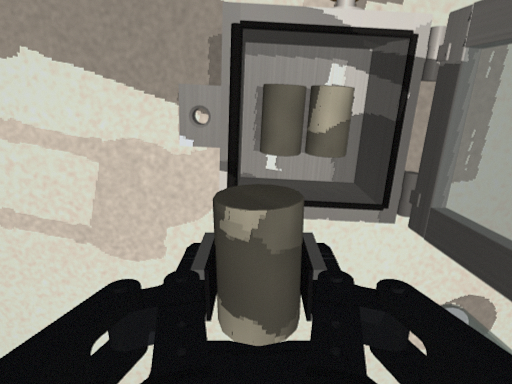

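```bash
python3 - <<'E'
from h import *
p,d,c=load("pics/wrist5.npz")
im=cv2.imread("pics/wrist5.png")
cv2.imwrite("pics/w5crop.png",cv2.resize(im[0:220,170:450],None,fx=2.8,fy=2.7,interpolation=cv2.INTER_CUBIC))
W=cloud(d,c);t=W.reshape(-1,3)
print("hole",ray(201.5,115.5,c,.09))
rim=t[(abs(t[:,2]-.09)<.004)&(t[:,0]<.62)&(t[:,0]>.40)&(t[:,1]>-.09)]
print(np.median(rim[:,2]))
# cores fit
for ux in ((262,308),(308,354)):
    m=np.zeros(d.shape,bool);m[85:156,ux[0]:ux[1]]=1
    q=W[m];q=q[(q[:,2]>.036)&(q[:,2]<.056)]
    r=cv2.minAreaRect((q[:,:2]*1000).astype(np.float32));print(r,q[:,2].max())
E
```

```text
hole [0.44737747 0.01644469 0.09      ]
0.09075449262708607
((512.4861450195312, 20.00090789794922), (41.113800048828125, 60.10438537597656), 9.56496524810791) 0.051926014313626936
((551.2487182617188, 25.905879974365234), (36.70564651489258, 59.958351135253906), 6.572661876678467) 0.05235561709295046
```

View pics/w5crop.png

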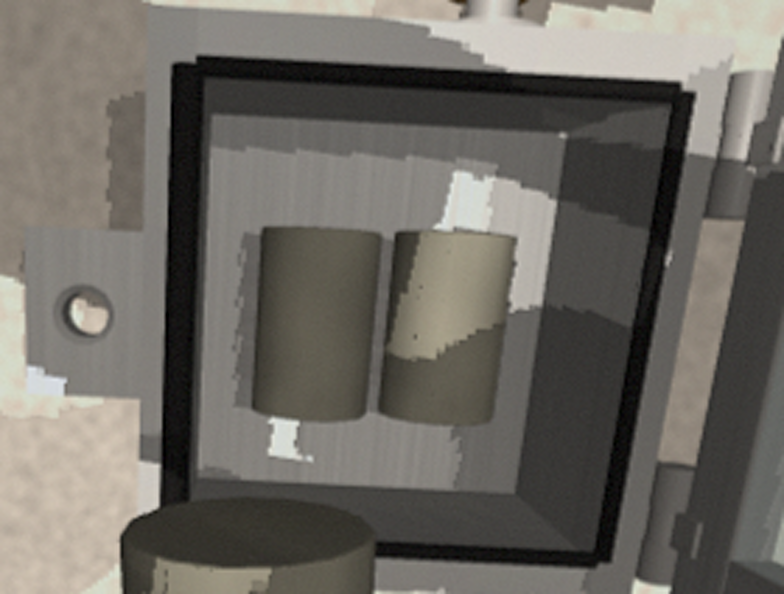

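```bash
python3 - <<'E'
from h import *
p,d,c=load("pics/wrist5.npz");W=cloud(d,c)
f=lambda a,b:ray(a/2.8+170,b/2.7,c,.091)
TL,TR,BR=f(172,65),f(692,95),f(608,565)
print(TL,TR,BR,"yaw top",np.arctan2(*(TR-TL)[1::-1]),"yaw right",np.arctan2(-(TR-BR)[0],(TR-BR)[1]))
print("len",np.linalg.norm(TR-TL),np.linalg.norm(TR-BR)," ctr",(TL+BR)/2)
cy=(TL+BR)/2;h=ray(201.4,115.2,c,.09);print("yaw from hole->ctr",np.arctan2(*(cy-h)[1::-1]),np.linalg.norm((cy-h)[:2]))
for n,a in (("lo0",(262,308)),("lo1",(308,354))):
    q=W[85:156,a[0]:a[1]].reshape(-1,3);q=q[(q[:,2]>.038)&(q[:,2]<.056)]
    from scipy.optimize import least_squares
    m=q.mean(0)
    g=lambda s:np.hypot((q[:,0]-s[0])*np.cos(s[2])+(q[:,1]-m[1])*np.sin(s[2]),q[:,2]-s[1])-.019
    r=least_squares(g,[m[0],.031,.12],loss='soft_l1',f_scale=.001);print(n,r.x,"at y",m[1],"yext",q[:,1].min(),q[:,1].max())
E
```

```text
[0.46043393 0.07930298 0.091     ] [0.58505398 0.09302689 0.091     ] [ 0.59917535 -0.03074874  0.091     ] yaw top 0.10968405652977153 yaw right 0.11359734859455915
len 0.1253734459719612 0.12457857004334634  ctr [0.52980464 0.02427712 0.091     ]
yaw from hole->ctr 0.09223545298299053 0.08287561061437956
lo0 [0.51000765 0.03113329 0.1127961 ] at y 0.020868324606724626 yext -0.011004725135622723 0.05138640626158353
lo1 [0.55159451 0.03116054 0.11161746] at y 0.02698908065774891 yext -0.005373584192583729 0.057111421217203195
```

```bash
python3 -m creep '[{"grip":3,"dp":[0,2,-2.5],"rotation":[0.045,0,0]},{"grip":3,"dp":[2,4.2,-5.2],"rotation":[0.045,0,0]},{"grip":3,"dp":[4,4.2,-5.2],"rotation":[0.045,0.002,0.005]},{"grip":3,"dp":[6,4.2,-5.2],"rotation":[0.045,0.002,0.005]},{"grip":3,"dp":[6,4.2,-5.2],"rotation":[0.045,0.002,0.005]}]';  python3 -m creep '[{"grip":3,"dp":[0,0,0],"rotation":[0,0,0]},{"grip":3,"dp":[0,0,0],"rotation":[0,0,0]}]'; python3 - <<'E'
from h import *
p,d,c=snap("scene","6");p,d,c=snap("side","6")
goal((.5312,.0245,.064),.113)
a=cv2.imread('pics/scene6.png')[130:250,180:310];b=cv2.imread('pics/side6.png')[130:260,150:290]
cv2.imwrite('pics/c6.png',np.hstack([cv2.resize(a,(390,390)),cv2.resize(b,(390,390))]))
E
```

```text
time: 5.7
tool_pos: [0.5284, 0.0221, 0.1368]
tcp_rot: [1.124, 1.269, -1.128]
wrist_force: [-1.5, -0.6, -2.5]
width: 0.429
time: 5.87
tool_pos: [0.5326, 0.022, 0.1427]
tcp_rot: [1.13, 1.261, -1.122]
wrist_force: [0.9, -0.6, -1.2]
width: 0.425
t 5.97 pos [0.5335 0.0223 0.1438] q [-0.01  0.08  2.01  0.    1.04 -0.12] F [-0.5  0.2 -1.1] w 0.423
tool y yaw 0.1126 x ax [ 0.006  0.004 -1.   ]
dp cm [ 7.98 -0.25 -0.22] rot [-0.    -0.003 -0.006]
```

View pics/c6.png

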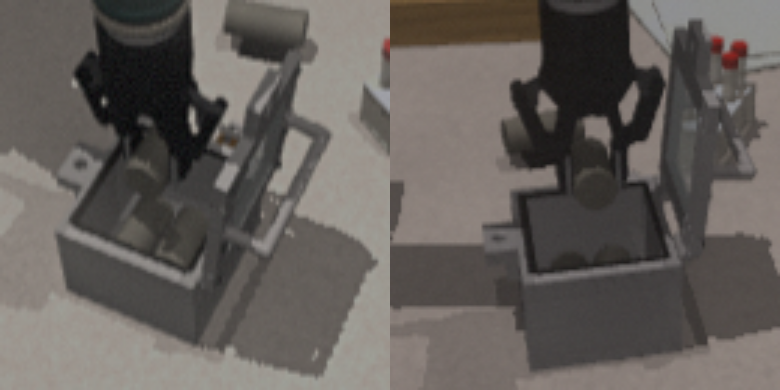

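```bash
python3 -m creep '[{"grip":3,"dp":[2,-0.25,-0.2],"rotation":[0,-0.003,-0.006]},{"grip":3,"dp":[4,-0.25,-0.2],"rotation":[0,-0.003,-0.006]},{"grip":3,"dp":[6,-0.25,-0.2],"rotation":[0,-0.003,-0.006]},{"grip":3,"dp":[6.5,-0.25,-0.2],"rotation":[0,-0.003,-0.006]},{"grip":3,"dp":[6.5,-0.25,-0.2],"rotation":[0,-0.003,-0.006]}]';  python3 -m creep '[{"grip":3,"dp":[0,0,0],"rotation":[0,0,0]},{"grip":3,"dp":[0,0,0],"rotation":[0,0,0]}]'; python3 - <<'E'
from h import *
goal((.5312,.0245,.064),.113)
E
```

```text
time: 6.38
tool_pos: [0.5289, 0.0248, 0.0766]
tcp_rot: [1.124, 1.265, -1.129]
wrist_force: [-0.1, -0.8, -2.1]
width: 0.425
time: 6.55
tool_pos: [0.5315, 0.025, 0.0791]
tcp_rot: [1.126, 1.261, -1.125]
wrist_force: [-0.1, 0.6, -1.1]
width: 0.424
t 6.55 pos [0.5315 0.025  0.0791] q [-0.    0.16  2.06  0.    0.92 -0.11] F [-0.1  0.6 -1.1] w 0.424
tool y yaw 0.1134 x ax [ 0.001  0.    -1.   ]
dp cm [ 1.51 -0.03  0.04] rot [ 0.    -0.    -0.001]
```

```bash
python3 -m creep '[{"grip":3,"dp":[0.5,0,0],"rotation":[0,0,0]},{"grip":3,"dp":[1,0,0],"rotation":[0,0,0]},{"grip":3,"dp":[1.3,0,0],"rotation":[0,0,0]},{"grip":3,"dp":[1.4,0,0],"rotation":[0,0,0]},{"grip":3,"dp":[1.4,0,0],"rotation":[0,0,0]}]';  python3 -m creep '[{"grip":3,"dp":[0,0,0],"rotation":[0,0,0]},{"grip":3,"dp":[0,0,0],"rotation":[0,0,0]}]'; python3 - <<'E'
from h import *
snap("side","7")
goal((.5312,.0245,.064),.113)
b=cv2.imread('pics/side7.png')[130:260,150:290]
cv2.imwrite('pics/c7.png',cv2.resize(b,None,fx=5,fy=4.5))
E
```

```text
time: 6.97
tool_pos: [0.5297, 0.0251, 0.0632]
tcp_rot: [1.124, 1.263, -1.127]
wrist_force: [-0.5, -0.3, -1.5]
width: 0.432
time: 7.13
tool_pos: [0.5298, 0.0251, 0.0632]
tcp_rot: [1.124, 1.263, -1.127]
wrist_force: [-0.3, -0.1, -2.7]
width: 0.428
t 7.18 pos [0.5298 0.0251 0.0632] q [ 0.    0.18  2.07  0.    0.89 -0.11] F [-0.7  0.8 -3. ] w 0.427
tool y yaw 0.1136 x ax [-0.003  0.    -1.   ]
dp cm [-0.08  0.13  0.08] rot [ 0.001 -0.001  0.003]
```

View pics/c7.png

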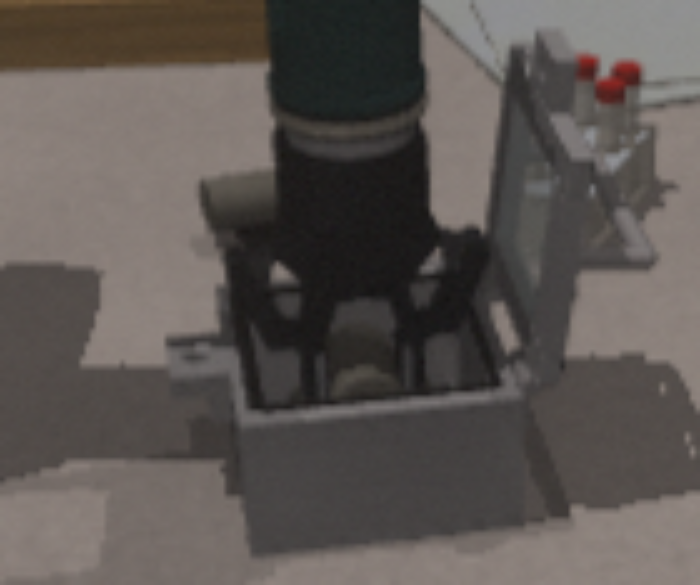

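```bash
python3 -m creep '[{"grip":3,"dp":[0.05,0.1,0],"rotation":[0,0,0]},{"grip":3,"dp":[0.1,0.1,0],"rotation":[0,0,0]},{"grip":3,"dp":[0.1,0.1,0],"rotation":[0,0,0]},{"grip":3,"dp":[0.1,0.1,0],"rotation":[0,0,0]}]'; python3 - <<'E'
from h import *
goal((.5312,.0245,.063),.113)
E
```

```text
time: 7.52
tool_pos: [0.5315, 0.0253, 0.0633]
tcp_rot: [1.125, 1.262, -1.126]
wrist_force: [-1.9, -0.3, 5.7]
width: 0.424
t 7.52 pos [0.5315 0.0253 0.0633] q [ 0.    0.18  2.07  0.    0.89 -0.11] F [-1.9 -0.3  5.7] w 0.424
tool y yaw 0.1136 x ax [-0.002  0.001 -1.   ]
dp cm [ 0.03 -0.04  0.08] rot [ 0.001 -0.001  0.001]
```

```bash
python3 -m creep '[{"grip":4.9,"dp":[0,0,0],"rotation":[0,0,0]},{"grip":4.9,"dp":[0,0,0],"rotation":[0,0,0]},{"grip":4.9,"dp":[0,0,0],"rotation":[0,0,0]},{"grip":4.9,"dp":[0,0,0],"rotation":[0,0,0]},{"grip":4.9,"dp":[0,0,0],"rotation":[0,0,0]}]'; python3 -m creep '[{"grip":4.9,"dp":[-2,0,0],"rotation":[0,0,0]},{"grip":4.9,"dp":[-5,0,0],"rotation":[0,0,0]},{"grip":4.9,"dp":[-9,0,0],"rotation":[0,0,0]},{"grip":4.9,"dp":[-13,0,0],"rotation":[0,0,0]},{"grip":4.9,"dp":[-16,0,0],"rotation":[0,0,0]}]';python3 -m creep '[{"grip":4.9,"dp":[0,-2,2],"rotation":[0,0,0]},{"grip":4.9,"dp":[0,-4,4],"rotation":[0,0,0]},{"grip":4.9,"dp":[0,-4,4],"rotation":[0,0,0]},{"grip":4.9,"dp":[0,-4,4],"rotation":[0,0,0]}]'; python3 - <<'E'
from h import *
snap("wrist","8");snap("side","8")
goal((.5312,.0245,.063),.113)
E
```

```text
time: 7.93
tool_pos: [0.5308, 0.0252, 0.0621]
tcp_rot: [1.124, 1.263, -1.127]
wrist_force: [-0.7, 0.3, 0.6]
width: 0.575
time: 8.35
tool_pos: [0.5321, 0.0251, 0.2255]
tcp_rot: [1.126, 1.261, -1.125]
wrist_force: [0.5, -0.2, 0.5]
width: 0.576
time: 8.68
tool_pos: [0.4955, -0.0198, 0.2224]
tcp_rot: [1.126, 1.262, -1.128]
wrist_force: [-0.5, -0.1, -0.3]
width: 0.574
t 8.78 pos [ 0.4962 -0.0189  0.2222] q [-0.09 -0.06  2.    0.    1.2  -0.2 ] F [-1.1  0.3 -0.7] w 0.576
tool y yaw 0.113 x ax [-0.003  0.001 -1.   ]
dp cm [15.91  4.01 -3.9 ] rot [-0.    -0.001  0.002]
```

View pics/wrist8.png

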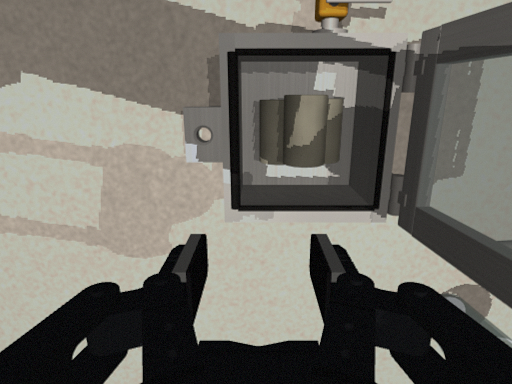

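```bash
python3 - <<'E'
from h import *
from scipy.optimize import least_squares
p,d,c=load("pics/wrist8.npz");W=cloud(d,c)
q=W[96:165,285:328].reshape(-1,3);q=q[(q[:,2]>.066)&(q[:,2]<.09)];m=q.mean(0)
g=lambda s:np.hypot((q[:,0]-s[0])*np.cos(s[2])+(q[:,1]-m[1])*np.sin(s[2]),q[:,2]-s[1])-.019
r=least_squares(g,[m[0],.063,.12],loss='soft_l1',f_scale=.001);print("top",r.x,m,"y",q[:,1].min(),q[:,1].max())
print("hole",ray(205,133.5,c,.09))
for n in ("wrist8","side8"):
    p,d,c=load(f"pics/{n}.npz");W=cloud(d,c).reshape(-1,3)
    a=.113;C=np.array([.5313,.0247]);L=np.c_[(W[:,:2]-C)@[np.cos(a),np.sin(a)],(W[:,:2]-C)@[-np.sin(a),np.cos(a)],W[:,2]]
    t=L[(L[:,0]>.06)&(L[:,0]<.17)&(abs(L[:,1])<.08)&(L[:,2]>.12)&(L[:,2]<.29)]
    for z in np.arange(.12,.28,.02):
        s=t[(t[:,2]>z)&(t[:,2]<z+.02)]
        if len(s):print(n,round(z,2),np.percentile(s[:,0],[2,10,50,90]).round(4),len(s),s[:,1].min().round(3),s[:,1].max().round(3))
    print(t[:,2].max())
E
```

```text
top [0.53027373 0.06276914 0.1128514 ] [0.52896455 0.02848919 0.07851363] y -0.0038096983181418864 0.05746911598227828
hole [0.44774482 0.01750394 0.09      ]
wrist8 0.12 [0.0788 0.0794 0.0807 0.0819] 4352 -0.075 0.076
wrist8 0.14 [0.0811 0.0818 0.0831 0.0843] 5764 -0.075 0.076
wrist8 0.16 [0.0834 0.0841 0.0854 0.0867] 7206 -0.075 0.076
wrist8 0.18 [0.0857 0.0864 0.0875 0.0887] 4168 -0.075 0.039
wrist8 0.2 [0.0874 0.0878 0.0886 0.0893] 505 -0.074 -0.04
0.20907011195127967
side8 0.12 [0.0815 0.0821 0.0836 0.0891] 135 -0.078 0.076
side8 0.14 [0.0838 0.0846 0.086  0.0917] 136 -0.079 0.074
side8 0.16 [0.0862 0.0875 0.11   0.1362] 311 -0.077 0.075
side8 0.18 [0.0883 0.0892 0.0905 0.0963] 148 -0.079 0.072
side8 0.2 [0.0908 0.0915 0.0927 0.0987] 145 -0.078 0.071
side8 0.22 [0.093  0.0935 0.0955 0.1033] 193 -0.077 0.071
side8 0.24 [0.0954 0.096  0.0981 0.1064] 71 -0.026 0.022
side8 0.26 [0.0973 0.0981 0.1028 0.1085] 51 -0.024 0.02
0.26563279114989596
```

```bash
python3 -m creep '[{"grip":0,"dp":[-4,0,0],"rotation":[-0.12,0,0]},{"grip":0,"dp":[-8,0,0],"rotation":[-0.24,0,0]},{"grip":0,"dp":[-11,1.5,-1.5],"rotation":[-0.36,0,0]},{"grip":0,"dp":[-11,4,-3],"rotation":[-0.48,0,0]},{"grip":0,"dp":[-11,7,-4],"rotation":[-0.6,0,0]}]' ; python3 - <<'E'
from h import *
C=np.array([.5313,.0247]);a=.113;e=np.array([np.cos(a),np.sin(a)])
goal((*(C+.16*e),.33),a+np.pi/2)
E
```

```text
time: 9.2
tool_pos: [0.5635, 0.0303, 0.336]
tcp_rot: [0.666, 1.464, -0.662]
wrist_force: [-0.1, 0.0, -0.7]
width: 0.004
t 9.2 pos [0.5635 0.0303 0.336 ] q [ 0.01  0.01  1.73  0.    1.4  -0.71] F [-0.1  0.  -0.7] w 0.004
tool y yaw 0.7201 x ax [ 0.004  0.001 -1.   ]
dp cm [ 0.65 10.35  7.43] rot [-0.964  0.003 -0.003]
```

```bash
python3 -m creep '[{"grip":0,"dp":[0,3.2,2.3],"rotation":[-0.12,0,0]},{"grip":0,"dp":[0,6.4,4.6],"rotation":[-0.24,0,0]},{"grip":0,"dp":[0,9.6,6.9],"rotation":[-0.36,0,0]},{"grip":0,"dp":[0,10.3,7.4],"rotation":[-0.48,0,0]},{"grip":0,"dp":[0,10.3,7.4],"rotation":[-0.6,0,0]}]' ; python3 -m creep '[{"grip":0,"dp":[1,0,0],"rotation":[-0.12,0,0]},{"grip":0,"dp":[4,0,0],"rotation":[-0.24,0,0]},{"grip":0,"dp":[6,0,0],"rotation":[-0.36,0,0]},{"grip":0,"dp":[6,0,0],"rotation":[-0.36,0,0]}]'; python3 - <<'E'
from h import *
snap("side","9")
C=np.array([.5313,.0247]);a=.113;e=np.array([np.cos(a),np.sin(a)])
goal((*(C+.135*e),.237),a+np.pi/2)
b=cv2.imread('pics/side9.png')[60:260,150:350]
cv2.imwrite('pics/c9.png',cv2.resize(b,None,fx=3,fy=3))
E
```

```text
time: 9.62
tool_pos: [0.6907, 0.0415, 0.3285]
tcp_rot: [0.196, 1.567, -0.196]
wrist_force: [-1.0, 0.0, 0.8]
width: -0.002
time: 9.95
tool_pos: [0.685, 0.041, 0.2645]
tcp_rot: [-0.083, 1.583, 0.085]
wrist_force: [0.2, -0.4, -1.8]
width: 0.001
t 10.0 pos [0.6859 0.041  0.2673] q [ 0.02  0.28  1.54  0.    1.33 -1.65] F [-0.6 -0.1  0.2] w -0.001
tool y yaw 1.6721 x ax [-0.01  0.   -1.  ]
dp cm [ 3.05  0.1  -2.01] rot [-0.012 -0.01  -0.002]
```

View pics/c9.png

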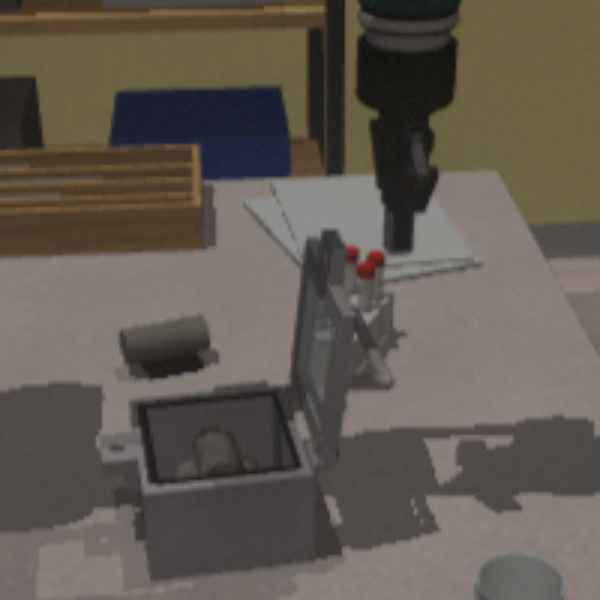

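```bash
python3 -m creep '[{"grip":0,"dp":[2,0.1,-1],"rotation":[-0.012,-0.01,0]},{"grip":0,"dp":[3,0.1,-2],"rotation":[-0.012,-0.01,0]},{"grip":0,"dp":[3,0.1,-4],"rotation":[-0.012,-0.01,0]},{"grip":0,"dp":[2.9,0.1,-6],"rotation":[-0.012,-0.01,0]},{"grip":0,"dp":[2.8,0.1,-7.5],"rotation":[-0.012,-0.01,0]}]' ; python3 - <<'E'
from h import *
C=np.array([.5313,.0247]);a=.113;e=np.array([np.cos(a),np.sin(a)])
goal((*(C+.0242*e),.2246),a+np.pi/2)
E
```

```text
time: 10.42
tool_pos: [0.6137, 0.0339, 0.2456]
tcp_rot: [-0.086, 1.558, 0.088]
wrist_force: [3.2, 1.1, -2.4]
width: -0.001
t 10.42 pos [0.6137 0.0339 0.2456] q [ 0.01  0.14  1.75  0.    1.24 -1.67] F [ 3.2  1.1 -2.4] w -0.001
tool y yaw 1.6822 x ax [ 0.011  0.002 -1.   ]
dp cm [ 2.03  0.01 -5.9 ] rot [-0.002  0.011 -0.001]
```

```bash
python3 -m creep '[{"grip":0,"dp":[0.8,0,-2.5],"rotation":[0,0.011,0]},{"grip":0,"dp":[1.7,0,-5],"rotation":[0,0.011,0]},{"grip":0,"dp":[2.8,0,-7],"rotation":[0,0.011,0]},{"grip":0,"dp":[4.3,0,-8.8],"rotation":[0,0.011,0]},{"grip":0,"dp":[5.5,0,-10.1],"rotation":[0,0.011,0]}]' ; python3 - <<'E'
from h import *
snap("side","10")
C=np.array([.5313,.0247]);a=.113;e=np.array([np.cos(a),np.sin(a)])
goal((*(C+-.0385*e),.1559),a+np.pi/2)
b=cv2.imread('pics/side10.png')[60:260,150:350]
cv2.imwrite('pics/c10.png',cv2.resize(b,None,fx=3,fy=3))
E
```

```text
time: 10.83
tool_pos: [0.5143, 0.0222, 0.1911]
tcp_rot: [-0.087, 1.566, 0.088]
wrist_force: [2.6, 0.2, 0.8]
width: -0.001
t 10.88 pos [0.5104 0.022  0.1877] q [-0.01  0.    2.01  0.    1.14 -1.69] F [-2.7 -0.7 -2.3] w -0.001
tool y yaw 1.6824 x ax [-0.005  0.    -1.   ]
dp cm [ 3.19  0.03 -1.73] rot [-0.001 -0.005 -0.001]
```

View pics/c10.png

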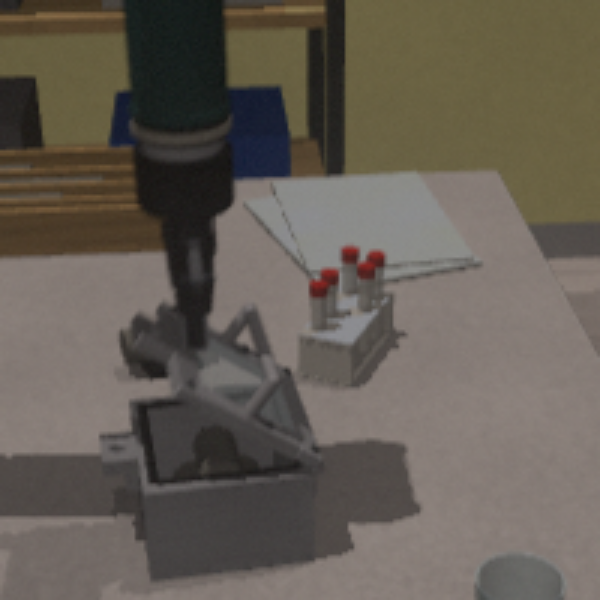

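```bash
python3 -m creep '[{"grip":0,"dp":[1.5,0,-1],"rotation":[0,-0.005,0]},{"grip":0,"dp":[3.2,0,-1.7],"rotation":[0,-0.005,0]},{"grip":0,"dp":[4.8,0,-2.2],"rotation":[0,-0.005,0]},{"grip":0,"dp":[6,0,-2.5],"rotation":[0,-0.005,0]},{"grip":0,"dp":[6.7,0,-2.6],"rotation":[0,-0.005,0]}]' ; python3 -m creep '[{"grip":0,"dp":[0,0,0],"rotation":[0,0,0]},{"grip":0,"dp":[0,0,0],"rotation":[0,0,0]}]'; python3 - <<'E'
from h import *
C=np.array([.5313,.0247]);a=.113;e=np.array([np.cos(a),np.sin(a)])
goal((*(C+-.048*e),.1195),a+np.pi/2)
E
```

```text
time: 11.3
tool_pos: [0.4875, 0.0191, 0.1216]
tcp_rot: [-0.088, 1.566, 0.089]
wrist_force: [-0.6, 0.8, 1.1]
width: -0.001
time: 11.47
tool_pos: [0.4873, 0.019, 0.1217]
tcp_rot: [-0.089, 1.568, 0.09]
wrist_force: [-0.5, -0.5, -0.3]
width: -0.004
t 11.47 pos [0.4873 0.019  0.1217] q [-0.01  0.02  2.12  0.    1.   -1.7 ] F [-0.5 -0.5 -0.3] w -0.004
tool y yaw 1.6849 x ax [ 0.001  0.001 -1.   ]
dp cm [ 0.22  0.07 -0.37] rot [ 0.001  0.001 -0.001]
```

```bash
python3 -m creep '[{"grip":0,"dp":[0.2,0,-0.4],"rotation":[0,0,0]},{"grip":0,"dp":[0.4,0,-0.4],"rotation":[0,0,0]},{"grip":0,"dp":[0.5,0,-0.4],"rotation":[0,0,0]},{"grip":0,"dp":[0.5,0,-0.4],"rotation":[0,0,0]}]' ; python3 - <<'E'
from h import *
C=np.array([.5313,.0247]);a=.113;e=np.array([np.cos(a),np.sin(a)])
goal((*(C+-.048*e),.1195),a+np.pi/2)
E
```

```text
time: 11.8
tool_pos: [0.4834, 0.0184, 0.1178]
tcp_rot: [-0.089, 1.566, 0.09]
wrist_force: [-1.7, 0.1, 6.4]
width: -0.001
t 11.8 pos [0.4834 0.0184 0.1178] q [-0.01  0.02  2.13  0.    0.99 -1.7 ] F [-1.7  0.1  6.4] w -0.001
tool y yaw 1.6853 x ax [ 0.002  0.001 -1.   ]
dp cm [-0.17  0.08  0.03] rot [ 0.002  0.003 -0.   ]
```

```bash
python3 -m creep '[{"grip":0,"dp":[-3,0,0],"rotation":[0,0,0]},{"grip":0,"dp":[-7,0,0],"rotation":[0,0,0]},{"grip":4,"dp":[-11,0,2],"rotation":[0,0,0]},{"grip":4,"dp":[-12,0,4],"rotation":[0,0,0]},{"grip":4,"dp":[-12,0,4],"rotation":[0,0,0]}]' ;python3 -m creep '[{"grip":4,"dp":[0,0,0],"rotation":[0,0,0]},{"grip":4,"dp":[0,0,0],"rotation":[0,0,0]}]' ; python3 - <<'E'
from h import *
p,d,c=snap("wrist","11")
goal((.5879,-.2965,.22),.3)
E
```

```text
time: 12.22
tool_pos: [0.5286, 0.0231, 0.2429]
tcp_rot: [-0.09, 1.554, 0.09]
wrist_force: [0.5, -0.6, 0.1]
width: 0.416
time: 12.38
tool_pos: [0.5212, 0.0229, 0.2354]
tcp_rot: [-0.089, 1.57, 0.091]
wrist_force: [-0.7, -0.3, -1.2]
width: 0.469
t 12.43 pos [0.5206 0.0229 0.2347] q [-0.   -0.02  1.94  0.    1.22 -1.69] F [-0.7 -0.  -0.6] w 0.471
tool y yaw 1.6855 x ax [-0.002  0.001 -1.   ]
dp cm [  1.43 -32.5    3.03] rot [ 1.385e+00 -3.000e-03  1.000e-03]
```

View pics/wrist11.png

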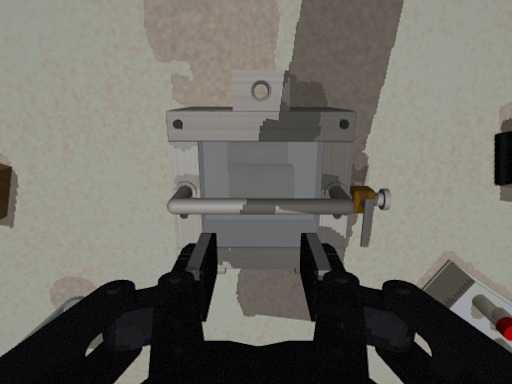

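```bash
python3 - <<'E'
from h import *
p,d,c=load("pics/wrist11.npz");W=cloud(d,c)
im=cv2.imread("pics/wrist11.png")[55:140,200:330];cv2.imwrite("pics/w11c.png",cv2.resize(im,None,fx=6,fy=6,interpolation=cv2.INTER_CUBIC))
q=W[75:105,235:285].reshape(-1,3);print("lug z",np.nanmedian(q[:,2]))
q2=W[140:160,180:195].reshape(-1,3);print("plate",np.nanmedian(q2,0))
print("hole",ray(261,90.5,c,.105), ray(261,90.5,c,.102))
E
```

```text
lug z 0.10556018684555815
plate [ 0.49797532 -0.03763515  0.10498818]
hole [0.44581258 0.01639115 0.105     ] [0.44575965 0.0164131  0.102     ]
```

View pics/w11c.png

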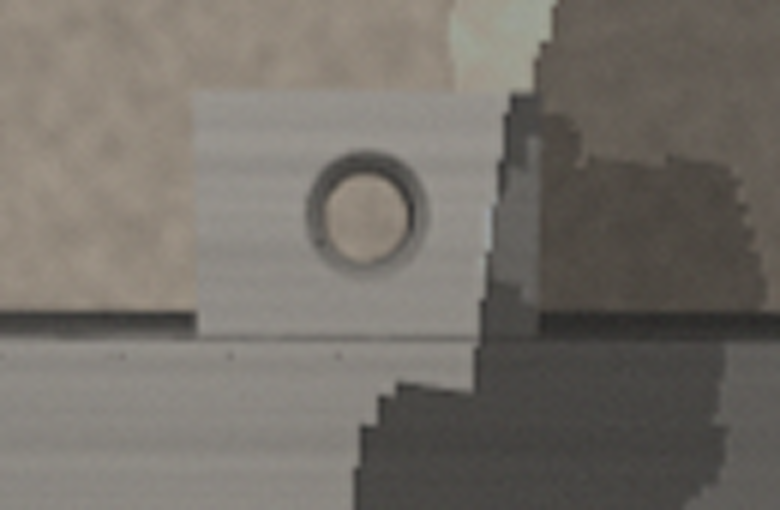

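```bash
python3 -m creep '[{"grip":5,"dp":[0,-4,0.3],"rotation":[0,0,0]},{"grip":5,"dp":[0,-8,0.8],"rotation":[0,0,0]},{"grip":5,"dp":[0,-12,1.2],"rotation":[0,0,0]},{"grip":5,"dp":[0,-16,1.5],"rotation":[0,0,0]},{"grip":5,"dp":[0,-20,1.9],"rotation":[0,0,0]}]' ;python3 -m creep '[{"grip":5,"dp":[1,-4,0.3],"rotation":[0,0,0]},{"grip":5,"dp":[2,-8,0.8],"rotation":[0,0,0]},{"grip":5,"dp":[4,-11.5,1.1],"rotation":[0,0,0]},{"grip":5,"dp":[5,-12.5,1.1],"rotation":[0,0,0]},{"grip":5,"dp":[5,-12.5,1.1],"rotation":[0,0,0]}]' ; python3 - <<'E'
from h import *
p,d,c=snap("wrist","12")
goal((.5876,-.2967,.12),1.6855)
E
```

```text
time: 12.85
tool_pos: [0.5623, -0.1747, 0.2343]
tcp_rot: [-0.089, 1.571, 0.092]
wrist_force: [1.5, 0.0, -0.1]
width: 0.581
time: 13.27
tool_pos: [0.5859, -0.2977, 0.1805]
tcp_rot: [-0.083, 1.576, 0.091]
wrist_force: [0.3, 0.5, -0.3]
width: 0.583
t 13.32 pos [ 0.5866 -0.2961  0.1822] q [-0.51  0.28  1.7   0.    1.17 -2.19] F [-0.2 -0.5  0.4] w 0.589
tool y yaw 1.683 x ax [-0.005  0.005 -1.   ]
dp cm [ 6.22 -0.11  0.12] rot [-0.002 -0.005 -0.006]
```

View pics/wrist12.png

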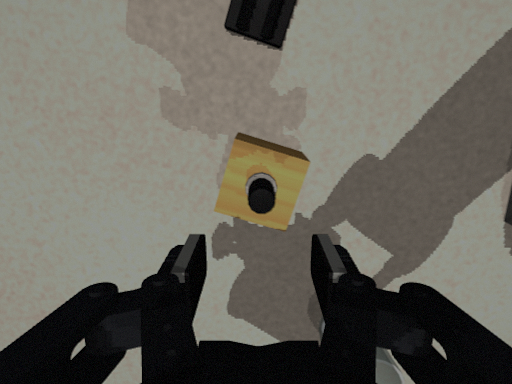

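```bash
python3 -m creep '[{"grip":5,"dp":[3,-0.1,0.1],"rotation":[0,-0.005,-0.006]},{"grip":5,"dp":[6.2,-0.1,0.1],"rotation":[0,-0.005,-0.006]},{"grip":5,"dp":[6.2,-0.1,0.1],"rotation":[0,-0.005,-0.006]},{"grip":5,"dp":[6.2,-0.1,0.1],"rotation":[0,-0.005,-0.006]}]' ; python3 - <<'E'
from h import *
p,d,c=load("pics/wrist12.npz");W=cloud(d,c)
q=W[180:216,245:280].reshape(-1,3);k=q[(q[:,2]>.088)&(q[:,2]<.097)];print(np.median(k,0),len(k),k.min(0),k.max(0))
kk=q[q[:,2]>.063]
print(kk.min(0),kk.max(0))
goal((.5876,-.2967,.073),1.6855)
E
```

```text
time: 13.65
tool_pos: [0.5885, -0.2944, 0.1224]
tcp_rot: [-0.092, 1.567, 0.09]
wrist_force: [0.5, 0.1, -0.2]
width: 0.585
[ 0.58440778 -0.29557926  0.09219923] 582 [ 0.57546926 -0.30494335  0.08812293] [ 0.59492234 -0.28588669  0.09453454]
[ 0.5749835  -0.30577342  0.06537144] [ 0.59492234 -0.28585659  0.09453454]
t 13.65 pos [ 0.5885 -0.2944  0.1224] q [-0.5   0.33  1.76 -0.    1.05 -2.19] F [ 0.5  0.1 -0.2] w 0.585
tool y yaw 1.687 x ax [ 0.002 -0.001 -1.   ]
dp cm [ 4.94 -0.21 -0.13] rot [0.002 0.002 0.001]
```

```bash
python3 -m creep '[{"grip":5,"dp":[2,-0.2,-0.1],"rotation":[0,0,0]},{"grip":5,"dp":[4,-0.2,-0.1],"rotation":[0,0,0]},{"grip":5,"dp":[4.9,-0.2,-0.1],"rotation":[0,0,0]},{"grip":5,"dp":[4.9,-0.2,-0.1],"rotation":[0,0,0]},{"grip":5,"dp":[4.9,-0.2,-0.1],"rotation":[0,0,0]}]' ; python3 - <<'E'
from h import *
snap("wrist","13")
goal((.5873,-.2967,.072),1.6855)
E
```

```text
time: 14.07
tool_pos: [0.5907, -0.2993, 0.0766]
tcp_rot: [-0.095, 1.561, 0.086]
wrist_force: [-1.0, 0.2, 1.0]
width: 0.585
t 14.12 pos [ 0.5913 -0.2997  0.0773] q [-0.51  0.38  1.78 -0.    0.97 -2.19] F [-0.4  0.7  1. ] w 0.585
tool y yaw 1.686 x ax [ 0.009 -0.006 -1.   ]
dp cm [ 0.52  0.35 -0.36] rot [0.001 0.008 0.007]
```

View pics/wrist13.png

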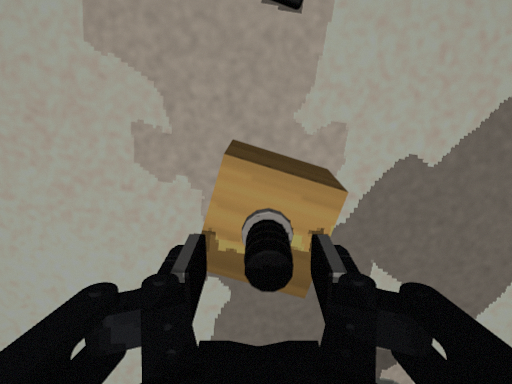

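```bash
python3 -m creep '[{"grip":5,"dp":[0.2,0.3,-0.3],"rotation":[0,0.008,0.007]},{"grip":5,"dp":[0.5,0.3,-0.3],"rotation":[0,0.008,0.007]},{"grip":5,"dp":[0.5,0.3,-0.3],"rotation":[0,0.008,0.007]},{"grip":5,"dp":[0.5,0.3,-0.3],"rotation":[0,0.008,0.007]}]' ; python3 - <<'E'
from h import *
goal((.5873,-.2967,.072),1.6855)
E
```

```text
time: 14.45
tool_pos: [0.5869, -0.297, 0.0705]
tcp_rot: [-0.089, 1.57, 0.091]
wrist_force: [0.1, 0.8, -0.4]
width: 0.588
t 14.45 pos [ 0.5869 -0.297   0.0705] q [-0.51  0.39  1.79  0.    0.97 -2.19] F [ 0.1  0.8 -0.4] w 0.588
tool y yaw 1.6855 x ax [-0.002  0.001 -1.   ]
dp cm [-0.15  0.03  0.04] rot [ 0.    -0.001 -0.002]
```

```bash
python3 -m creep '[{"grip":1,"dp":[-0.2,0,0],"rotation":[0,0,0]},{"grip":1,"dp":[-0.2,0,0],"rotation":[0,0,0]},{"grip":1,"dp":[-0.2,0,0],"rotation":[0,0,0]},{"grip":1,"dp":[-0.2,0,0],"rotation":[0,0,0]},{"grip":1,"dp":[-0.2,0,0],"rotation":[0,0,0]}]' 100;python3 -m creep '[{"grip":1,"dp":[0,0,0],"rotation":[0,0,0]},{"grip":1,"dp":[0,0,0],"rotation":[0,0,0]},{"grip":1,"dp":[0,0,0],"rotation":[0,0,0]}]'; python3 - <<'E'
from h import *
goal((.5873,-.2967,.2),1.6855)
E
```

```text
time: 14.87
tool_pos: [0.5871, -0.2965, 0.073]
tcp_rot: [-0.088, 1.57, 0.092]
wrist_force: [-0.8, 3.8, 5.6]
width: 0.212
time: 15.12
tool_pos: [0.5871, -0.2965, 0.073]
tcp_rot: [-0.088, 1.57, 0.092]
wrist_force: [-1.7, 3.5, 5.2]
width: 0.208
t 15.12 pos [ 0.5871 -0.2965  0.073 ] q [-0.51  0.38  1.79  0.    0.97 -2.19] F [-1.7  3.5  5.2] w 0.208
tool y yaw 1.6855 x ax [-0.001  0.002 -1.   ]
dp cm [-1.27e+01  1.00e-02 -0.00e+00] rot [-0.    -0.001 -0.002]
```

```bash
python3 -m creep '[{"grip":1,"dp":[-3,0,0],"rotation":[0,0,0]},{"grip":1,"dp":[-7,0,0],"rotation":[0,0,0]},{"grip":1,"dp":[-11,0,0],"rotation":[0,0,0]},{"grip":1,"dp":[-13,2,-1.5],"rotation":[0,0,0]},{"grip":1,"dp":[-13,5,-4],"rotation":[0,0,0]}]';python3 - <<'E'
from h import *
goal((.4475,.0155,.20),1.684)
E
```

```text
time: 15.53
tool_pos: [0.5471, -0.2559, 0.2099]
tcp_rot: [-0.095, 1.558, 0.083]
wrist_force: [0.1, 0.6, 0.2]
width: 0.203
t 15.53 pos [ 0.5471 -0.2559  0.2099] q [-0.48  0.15  1.81 -0.    1.17 -2.16] F [0.1 0.6 0.2] w 0.203
tool y yaw 1.6843 x ax [ 0.012 -0.006 -1.   ]
dp cm [ 0.7  28.1  -6.83] rot [0.    0.011 0.008]
```

```bash
python3 -m creep '[{"grip":1,"dp":[0,3.9,-1],"rotation":[0,0,0]},{"grip":1,"dp":[0,7.8,-2],"rotation":[0,0,0]},{"grip":1,"dp":[0,11.7,-3],"rotation":[0,0,0]},{"grip":1,"dp":[0,15.6,-4],"rotation":[0,0,0]},{"grip":1,"dp":[0,19.5,-5],"rotation":[0,0,0]}]';python3 -m creep '[{"grip":1,"dp":[0,3.5,-0.8],"rotation":[0,0,0]},{"grip":1,"dp":[0,6,-1.5],"rotation":[0,0,0]},{"grip":1,"dp":[0,8,-1.8],"rotation":[0,0,0]},{"grip":1,"dp":[0,8,-1.8],"rotation":[0,0,0]},{"grip":1,"dp":[0,8,-1.8],"rotation":[0,0,0]}]';python3 - <<'E'
from h import *
for n in("scene","side","wrist"):snap(n,"14")
goal((.4475,.0155,.185),1.684)
a=cv2.imread('pics/scene14.png')[110:230,170:290];b=cv2.imread('pics/side14.png')[140:260,140:260]
cv2.imwrite('pics/c14.png',np.hstack([cv2.resize(a,(400,400)),cv2.resize(b,(400,400))]))
E
```

```text
time: 15.95
tool_pos: [0.4686, -0.063, 0.2025]
tcp_rot: [-0.089, 1.57, 0.09]
wrist_force: [0.4, 0.6, -0.8]
width: 0.207
time: 16.37
tool_pos: [0.4424, 0.0138, 0.2028]
tcp_rot: [-0.092, 1.57, 0.093]
wrist_force: [0.2, 0.5, -1.2]
width: 0.204
t 16.52 pos [0.443  0.0125 0.2029] q [-0.03 -0.15  2.12  0.    1.17 -1.71] F [-0.2 -0.1 -1.1] w 0.205
tool y yaw 1.6848 x ax [-0.002  0.001 -1.   ]
dp cm [1.79 0.25 0.48] rot [ 0.001 -0.001 -0.001]
```

View pics/c14.png

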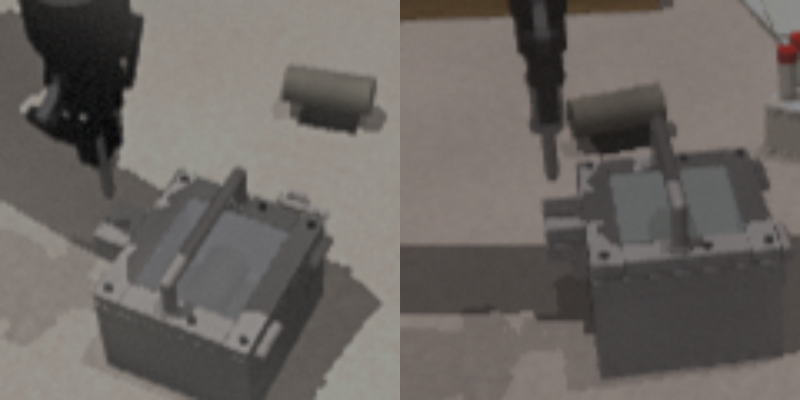

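View pics/wrist14.png

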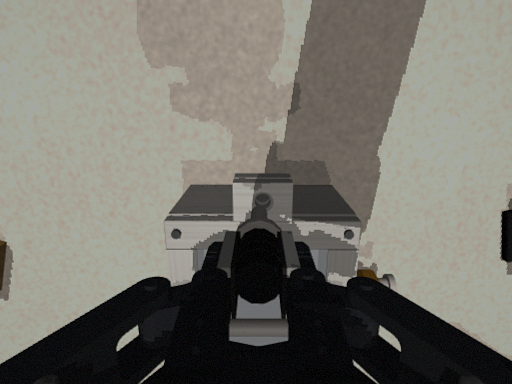

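```bash
python3 - <<'E'
import cv2,numpy as np
a=cv2.imread('pics/wrist14.png')[170:250,215:315]
a=np.clip(a.astype(float)*1.8,0,255).astype(np.uint8)
cv2.imwrite('pics/w14c.png',cv2.resize(a,None,fx=7,fy=7,interpolation=cv2.INTER_CUBIC))
E
```

```text
(no output)
```

View pics/w14c.png

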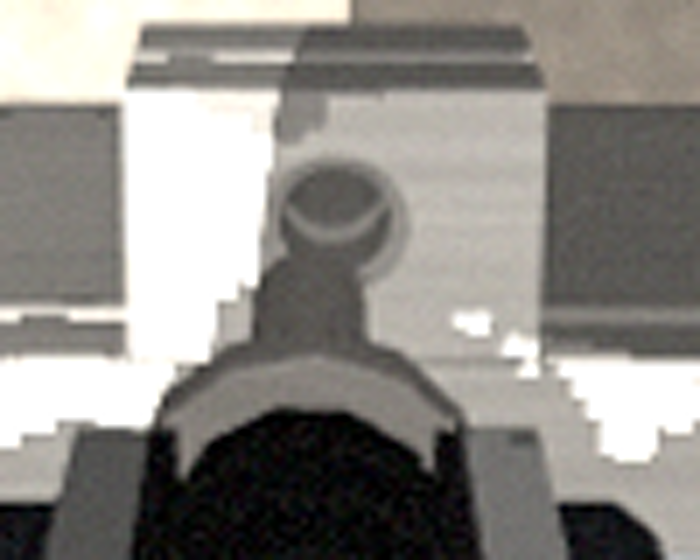

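```bash
python3 - <<'E'
import cv2,numpy as np
a=cv2.imread('pics/scene14.png')[140:190,180:230]
b=cv2.imread('pics/side14.png')[165:215,165:215]
f=lambda a:cv2.resize(np.clip(a.astype(float)*1.7,0,255).astype(np.uint8),None,fx=8,fy=8,interpolation=cv2.INTER_NEAREST)
cv2.imwrite('pics/f14.png',np.hstack([f(a),f(b)]))
E
```

```text
(no output)
```

View pics/f14.png

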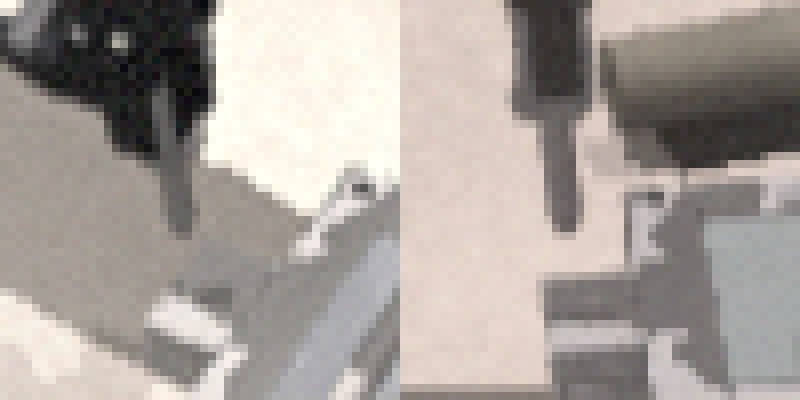

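```bash
python3 - <<'E'
from h import *
for n,t,h in(("scene",(203,169),(205.6,177.1)),("side",(185.75,193.75),(188.1,202.9))):
    p,d,c=load(f"pics/{n}14.npz")
    T=ray(*t,c,.137);H=ray(*h,c,.105);print(n,"tip",T,"hole",H,"diff",(H-T)*1e3)
    L=cloud(d,c).reshape(-1,3)
    a=.113;e=np.array([np.cos(a),np.sin(a)]);f=np.array([-e[1],e[0]])
    X=(L[:,:2]-[.5313,.0247])@e;Y=(L[:,:2]-[.5313,.0247])@f
    m=(abs(L[:,2]-.105)<.003)&(X>-.12)&(X<-.072)&(abs(Y)<.03);print(len(X[m]),"lid lug X",np.percentile(X[m],[1,99]),"Y",np.percentile(Y[m],[1,99]),np.median(L[m,2]))
p,d,c=load("pics/wrist14.npz")
H=ray(263.6,201.7,c,.105);print("wrist hole",H)
for P in ((.4430,.0125,.137),(.4435,.0125,.137)):print(proj(P,c))
print("knob axis", proj((.443,.0125,.222),c))
E
```

```text
scene tip [0.44498237 0.01172982 0.137     ] hole [0.44901289 0.01185903 0.105     ] diff [  4.0305267    0.12921386 -32.        ]
73 lid lug X [-0.09926083 -0.07240962] Y [-0.02191523  0.02117913] 0.10329063200740325
side tip [0.44521097 0.00755332 0.137     ] hole [0.44806055 0.01534083 0.105     ] diff [  2.84957512   7.78750762 -32.        ]
97 lid lug X [-0.09757934 -0.07253629] Y [-0.02407396  0.02261958] 0.1043560446953817
wrist hole [0.44609263 0.01709245 0.105     ]
[[257.92872814 211.99448616]]
[[257.83955448 212.72135784]]
knob axis [[257.95231571 287.12331116]]
```

```bash
python3 -m creep '[{"grip":1,"dp":[0.8,0.3,0.3],"rotation":[0,0,0]},{"grip":1,"dp":[1.6,0.3,0.3],"rotation":[0,0,0]},{"grip":1,"dp":[2.2,0.3,0.3],"rotation":[0,0,0]},{"grip":1,"dp":[2.2,0.3,0.3],"rotation":[0,0,0]},{"grip":1,"dp":[2.2,0.3,0.3],"rotation":[0,0,0]}]';python3 - <<'E'
from h import *
for n in("scene","side","wrist"):snap(n,"15")
goal((.4463,.0155,.180),1.684)
a=cv2.imread('pics/scene15.png')[140:190,180:230]
b=cv2.imread('pics/side15.png')[165:215,165:215]
f=lambda a:cv2.resize(np.clip(a.astype(float)*1.7,0,255).astype(np.uint8),None,fx=8,fy=8,interpolation=cv2.INTER_NEAREST)
cv2.imwrite('pics/f15.png',np.hstack([f(a),f(b)]))
a=cv2.imread('pics/wrist15.png')[170:250,215:315]
a=np.clip(a.astype(float)*1.8,0,255).astype(np.uint8)
cv2.imwrite('pics/w15c.png',cv2.resize(a,None,fx=7,fy=7,interpolation=cv2.INTER_CUBIC))
E
```

```text
time: 16.93
tool_pos: [0.4445, 0.0164, 0.1797]
tcp_rot: [-0.088, 1.573, 0.091]
wrist_force: [0.7, -0.3, -1.1]
width: 0.208
t 17.08 pos [0.4454 0.0165 0.1811] q [-0.02 -0.13  2.14  0.    1.13 -1.71] F [-0.7  0.1 -0.9] w 0.208
tool y yaw 1.6853 x ax [-0.002  0.001 -1.   ]
dp cm [ 0.11 -0.11  0.08] rot [ 0.001 -0.001 -0.002]
```

View pics/f15.png

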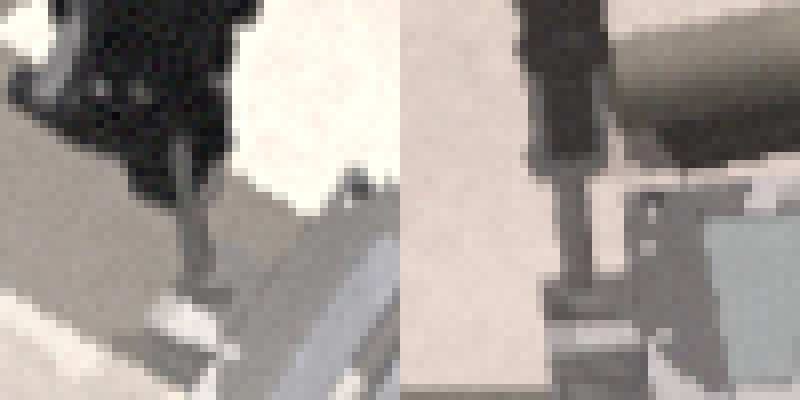

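View pics/w15c.png

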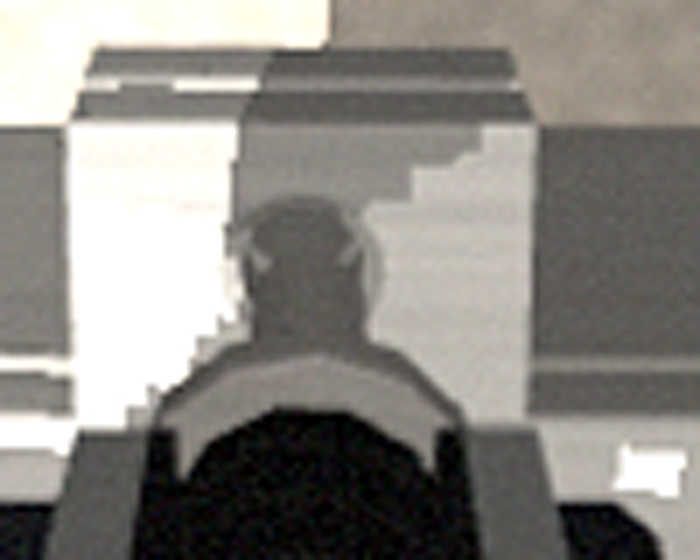

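```bash
python3 -m creep '[{"grip":1,"dp":[0,0,0.27],"rotation":[0,0,0]},{"grip":1,"dp":[0,0,0.27],"rotation":[0,0,0]},{"grip":1,"dp":[0,0,0.27],"rotation":[0,0,0]}]';python3 - <<'E'
from h import *
for n in("side","wrist"):snap(n,"16")
goal((.4483,.0165,.180),1.684)
b=cv2.imread('pics/side16.png')[165:215,165:215]
a=cv2.imread('pics/wrist16.png')[180:240,230:290]
f=lambda a,i:cv2.resize(np.clip(a.astype(float)*1.8,0,255).astype(np.uint8),(400,400),interpolation=i)
cv2.imwrite('pics/f16.png',np.hstack([f(a,cv2.INTER_CUBIC),f(b,cv2.INTER_NEAREST)]))
E
```

```text
time: 17.33
tool_pos: [0.4483, 0.017, 0.1813]
tcp_rot: [-0.089, 1.57, 0.091]
wrist_force: [-0.7, 0.7, -0.5]
width: 0.206
t 17.43 pos [0.448  0.017  0.1811] q [-0.02 -0.12  2.14  0.    1.13 -1.71] F [-0.1  0.2 -1. ] w 0.206
tool y yaw 1.6856 x ax [-0.002  0.001 -1.   ]
dp cm [ 0.11 -0.05  0.02] rot [ 0.002 -0.001 -0.002]
```

View pics/f16.png

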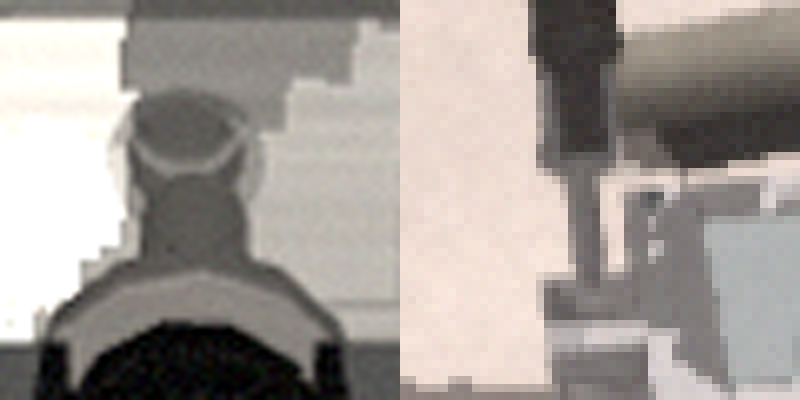

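```bash
python3 - <<'E'
from h import *
p,d,c=load("pics/wrist16.npz")
H=ray(230+188/6.667,180+161/6.667,c,.105);print(H)
for z in(.105,.1147):
    for dx in(0,.003):print(z,dx,(proj((H[0]+dx,H[1],z),c)-[230,180])*6.667)
W=cloud(d,c);f=W[195:222,252:265]
for v in range(200,224,2):print(v,(v-180)*6.667,W[v,256:261,2].round(3),W[v,258,:2].round(4))
E
```

```text
[0.44636149 0.01681064 0.105     ]
0.105 0 [[188. 161.]]
0.105 0.003 [[184.59349496 188.93042329]]
0.1147 0 [[188.1661936  193.29055305]]
0.1147 0.003 [[184.60653491 222.34207712]]
200 133.34 [0.079 0.078 0.077 0.079 0.079] [0.4525 0.0174]
202 146.674 [0.083 0.083 0.084 0.084 0.084] [0.4518 0.0173]
204 160.00799999999998 [0.088 0.088 0.088 0.088 0.089] [0.452  0.0173]
206 173.34199999999998 [0.09  0.123 0.123 0.122 0.123] [0.4415 0.0161]
208 186.676 [0.125 0.126 0.126 0.126 0.125] [0.4418 0.0161]
210 200.01 [0.129 0.129 0.13  0.129 0.13 ] [0.4417 0.0161]
212 213.344 [0.132 0.133 0.134 0.133 0.133] [0.4414 0.0161]
214 226.678 [0.136 0.136 0.137 0.137 0.136] [0.4417 0.0161]
216 240.012 [0.139 0.139 0.14  0.14  0.14 ] [0.4415 0.0161]
218 253.346 [0.163 0.164 0.163 0.163 0.163] [0.4341 0.0152]
220 266.68 [0.165 0.166 0.165 0.166 0.166] [0.4342 0.0152]
222 280.014 [0.167 0.166 0.166 0.167 0.167] [0.4349 0.0153]
```

```bash
python3 -m creep '[{"grip":1,"dp":[0.4,0,0],"rotation":[0,0,0]},{"grip":1,"dp":[0.8,0,0],"rotation":[0,0,0]},{"grip":1,"dp":[1.2,0,0],"rotation":[0,0,0]},{"grip":1,"dp":[1.5,0,0],"rotation":[0,0,0]},{"grip":1,"dp":[1.5,0,0],"rotation":[0,0,0]}]';python3 - <<'E'
from h import *
goal((.448,.017,.123),1.684)
E
```

```text
time: 17.85
tool_pos: [0.4472, 0.0169, 0.1648]
tcp_rot: [-0.089, 1.572, 0.091]
wrist_force: [0.0, -0.0, -1.1]
width: 0.209
t 17.85 pos [0.4472 0.0169 0.1648] q [-0.02 -0.11  2.16  0.    1.09 -1.71] F [ 0.  -0.  -1.1] w 0.209
tool y yaw 1.6856 x ax [-0.004  0.001 -1.   ]
dp cm [ 4.18 -0.01  0.1 ] rot [ 0.002 -0.003 -0.002]
```

```bash
python3 -m creep '[{"grip":1,"dp":[0.4,0,0],"rotation":[0,0,0]},{"grip":1,"dp":[0.8,0,0],"rotation":[0,0,0]},{"grip":1,"dp":[1.2,0,0],"rotation":[0,0,0]},{"grip":1,"dp":[1.4,0,0],"rotation":[0,0,0]},{"grip":1,"dp":[1.4,0,0],"rotation":[0,0,0]}]';python3 - <<'E'
from h import *
goal((.448,.017,.123),1.684)
E
```

```text
time: 18.27
tool_pos: [0.4473, 0.017, 0.1512]
tcp_rot: [-0.089, 1.572, 0.091]
wrist_force: [-0.5, -0.5, -0.2]
width: 0.204
t 18.27 pos [0.4473 0.017  0.1512] q [-0.02 -0.09  2.17  0.    1.07 -1.71] F [-0.5 -0.5 -0.2] w 0.204
tool y yaw 1.6856 x ax [-0.003  0.001 -1.   ]
dp cm [ 2.82 -0.01  0.07] rot [ 0.002 -0.003 -0.002]
```

```bash
python3 -m creep '[{"grip":1,"dp":[0.5,0,0],"rotation":[0,0,0]},{"grip":1,"dp":[1,0,0],"rotation":[0,0,0]},{"grip":1,"dp":[1.5,0,0],"rotation":[0,0,0]},{"grip":1,"dp":[2,0,0],"rotation":[0,0,0]},{"grip":1,"dp":[2.3,0,0],"rotation":[0,0,0]}]' 120;python3 -m creep '[{"grip":1,"dp":[0.1,0,0],"rotation":[0,0,0]},{"grip":1,"dp":[0.2,0,0],"rotation":[0,0,0]},{"grip":1,"dp":[0.2,0,0],"rotation":[0,0,0]}]';python3 - <<'E'
from h import *
goal((.448,.017,.123),1.684)
E
```

```text
time: 18.68
tool_pos: [0.4473, 0.0171, 0.128]
tcp_rot: [-0.089, 1.572, 0.091]
wrist_force: [1.0, 0.1, -0.7]
width: 0.201
time: 18.93
tool_pos: [0.4477, 0.0171, 0.1268]
tcp_rot: [-0.089, 1.571, 0.091]
wrist_force: [0.4, 0.0, -0.5]
width: 0.199
t 18.93 pos [0.4477 0.0171 0.1268] q [-0.02 -0.06  2.19  0.    1.01 -1.71] F [ 0.4  0.  -0.5] w 0.199
tool y yaw 1.6855 x ax [-0.002  0.002 -1.   ]
dp cm [ 0.38 -0.01  0.03] rot [ 0.002 -0.002 -0.002]
```

```bash
python3 -m creep '[{"grip":1,"dp":[0.1,0,0],"rotation":[0,0,0]},{"grip":1,"dp":[0.2,0,0],"rotation":[0,0,0]},{"grip":1,"dp":[0.3,0,0],"rotation":[0,0,0]},{"grip":1,"dp":[0.3,0,0],"rotation":[0,0,0]}]';python3 -m creep '[{"grip":1,"dp":[0.1,0,0],"rotation":[0,0,0]},{"grip":1,"dp":[0.2,0,0],"rotation":[0,0,0]},{"grip":1,"dp":[0.2,0,0],"rotation":[0,0,0]}]'
```

```text
time: 19.27
tool_pos: [0.448, 0.017, 0.1249]
tcp_rot: [-0.089, 1.57, 0.091]
wrist_force: [-3.3, -0.6, 5.4]
width: 0.203
time: 19.52
tool_pos: [0.4479, 0.017, 0.1235]
tcp_rot: [-0.089, 1.571, 0.091]
wrist_force: [-4.7, 0.9, 10.9]
width: 0.205
```

```bash
python3 -m creep '[{"grip":1,"dp":[0.1,0,-0.05],"rotation":[0,0,0]},{"grip":1,"dp":[0.2,0,-0.08],"rotation":[0,0,0]},{"grip":1,"dp":[0.3,0,-0.1],"rotation":[0,0,0]},{"grip":1,"dp":[0.3,0,-0.1],"rotation":[0,0,0]}]'
```

```text
time: 19.85
tool_pos: [0.448, 0.017, 0.1232]
tcp_rot: [-0.089, 1.569, 0.091]
wrist_force: [-11.3, 0.0, 27.3]
width: 0.201
```

```bash
python3 -m creep '[{"grip":1,"dp":[0,0,-0.1],"rotation":[0,0,0]},{"grip":1,"dp":[0,0,-0.2],"rotation":[0,0,0]},{"grip":1,"dp":[0,0,-0.2],"rotation":[0,0,0]},{"grip":1,"dp":[0,0,-0.2],"rotation":[0,0,0]}]'; python3 - <<'E'
from h import *
for n in("scene","side","wrist"):snap(n,"17")
goal((.448,.017,.123),1.684)
p,d,c=load("pics/wrist17.npz");W=cloud(d,c)
a=cv2.imread('pics/scene17.png')[110:230,170:290];b=cv2.imread('pics/side17.png')[140:260,140:260]
cv2.imwrite('pics/c17.png',np.hstack([cv2.resize(a,(400,400)),cv2.resize(b,(400,400))]))
for n in("side","scene"):
    p,d,c=load(f"pics/{n}17.npz");L=cloud(d,c).reshape(-1,3);a=.113;e=np.array([np.cos(a),np.sin(a)]);f=np.array([-e[1],e[0]])
    X=(L[:,:2]-[.5313,.0247])@e;Y=(L[:,:2]-[.5313,.0247])@f
    for lo,hi in((-.066,-.03),(.03,.066)):
        m=(X>lo)&(X<hi)&(abs(Y)<.07)&(abs(L[:,2]-.103)<.008);print(n,lo,m.sum(),np.median(L[m,2]))
E
```

```text
time: 20.18
tool_pos: [0.4478, 0.017, 0.1233]
tcp_rot: [-0.089, 1.564, 0.091]
wrist_force: [-4.9, 1.5, 20.7]
width: 0.201
t 20.33 pos [0.4479 0.017  0.1233] q [-0.02 -0.06  2.2   0.    1.   -1.71] F [-4.6  0.8 19.5] w 0.202
tool y yaw 1.6854 x ax [ 0.004  0.002 -1.   ]
dp cm [ 0.03 -0.    0.01] rot [ 0.001  0.005 -0.001]
side -0.066 412 0.101502486527183
side 0.03 402 0.10162471545516433
scene -0.066 503 0.09971052523872664
scene 0.03 539 0.09986584994033808
```

View pics/c17.png

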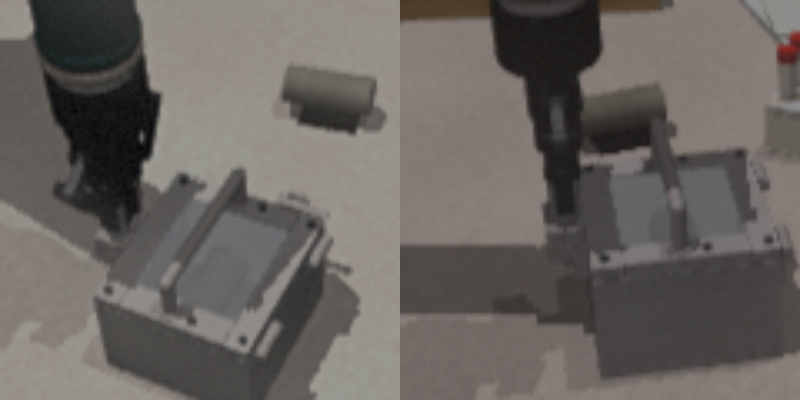

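View pics/wrist17.png

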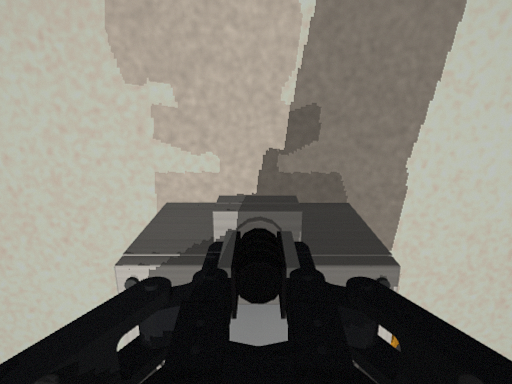

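```bash
python3 -m creep '[{"grip":1,"dp":[0.1,0,0],"rotation":[0,0,0]},{"grip":1,"dp":[0.1,0,0],"rotation":[0,0,0]},{"grip":1,"dp":[0.1,0,0],"rotation":[0,0,0]},{"grip":1,"dp":[0.1,0,0],"rotation":[0,0,0]}]'; python3 -m creep '[{"grip":1,"dp":[0,0,0],"rotation":[0,0,0]},{"grip":1,"dp":[0,0,0],"rotation":[0,0,0]},{"grip":1,"dp":[0,0,0],"rotation":[0,0,0]},{"grip":1,"dp":[0,0,0],"rotation":[0,0,0]}]'
```

```text
time: 20.67
tool_pos: [0.4479, 0.017, 0.1232]
tcp_rot: [-0.089, 1.565, 0.091]
wrist_force: [-7.7, 1.4, 27.5]
width: 0.202
time: 21.0
tool_pos: [0.4479, 0.017, 0.1232]
tcp_rot: [-0.089, 1.565, 0.091]
wrist_force: [-8.0, 1.4, 27.2]
width: 0.203
```

Steady 27 N press, with the pin at full depth. Handing the job in.

```bash
python3 -c "
from workcell import bot
print(bot.finish_job()); s=bot.read_state(); print(s['time'],s['wrist_force'],s['tool_pos'],s['width'])"
```

```text
the job is handed in; nothing more can be done
None
the job is handed in; nothing more can be done
```

The chamber is ready for pumping. The short core is bedded on the two lower ones, the lid is shut, and the pin is through both lugs with the gripper still pressing it down. I handed the job in at 21.0 s; it reports no verdict.

**Core:** My first grip was too high, so I opened, went lower and gripped again. A check after letting go put the core's axis 62.8 mm above the bench, parallel to the lower cores to within 0.01 rad and about 2 mm off centre endways.

**Lid and pin:** With the pin pressed, the lid's front and back measured level to about 0.15 mm, which is under 0.002 rad. The tool stopped at 123.2 mm, so the pin tip is at about 57 mm, fully home. The grip did not slip.

**Final hold:** The downward push is a steady 27 N with the grip set to 120 N. About 8 N of sideways force on the pin remains; I reduced it from 11 N but did not remove it.

**Disagreements:** The wrist camera read about 2.6 mm differently from the two fixed cameras. I therefore aligned the pin to the hole using the wrist view alone, and it went in without resistance. The scene camera also reads heights about 2 mm lower than the side camera.

I never touched the long core, beaker or tube rack, but I did not measure their positions again at the end.

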